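Load a sample jar and index the reader carousel to its next stop

ROBOT

A 6-joint arm with a two-finger parallel gripper is mounted at the origin on the work surface. World frame = base frame: x ahead of the robot, y to its left, z up, the work surface at z = 0. Lengths are in m, angles in degrees, forces in N, time in s.
With the tool pointing down it reaches from about 0.35 to 0.875 m from the base axis. Payload 4.2 kg.
Tool frame: the origin (TCP) lies between the finger pads; the fingertips stand 14 mm ahead of it and the grasp point (between the pads) lies 5 mm behind it; x points along the fingers, y is the direction in which the jaws open and shut, and the axes are right-handed (so a half turn about x gives the same grasp; the last joint's range is limited). The gripper opens to 87 mm and grips with 3 to 60 N. Pads are 19 mm wide; open, the fingers measure 117 mm over their backs; the gripper's body (75 mm by 190 mm) begins 51 mm behind the grasp point.
Start: joints at [86.837, 22.042, 0.453, 0, -68.411, -14.817], TCP at [0.193, 0.594, 0.237] pointing down, gripper open.
Joint ranges: [-179.83, 179.83], [-69.29, 118.12], [-61.27, 80.66], [-181.25, 117.63], [-171.15, -9.14], [-177.46, 177.46]. Speed limits (degrees/s): [159.86, 159.86, 180, 180, 180, 180].

INTERFACE

Orientations are given as a 3x3 rotation matrix whose columns are the frame's x, y, z axes.
In Python, from station import r, imaging, job gives the robot as it stands. The module is installed in compiled form; this text tells all that it offers.
- The arm moves only by the tool apply_moves, never from a script. Its arguments are lists of equal length, an entry for each row: "xyz": the shift along the tool's x, y, z in m, a list of three; "twist": the turn about the tool's x in degrees; "claw": the opening, from 0 (shut) to 1 (fully open). A call has 1 to 12 rows; each row shifts and turns the pose as measured when the row begins, along the tool's axes as they then stand; what a row does not reach is not made up. A row lasts 1/10 s, in which the tool goes at most 50 mm and 8.59 degrees, less where a joint would pass 70% of its speed; a pose out of reach is approached as far as the arm can. A call is refused whole if a number of a shift passes 0.05 or a number of a turn 8.59, either way. A call with a gripper value outside its range is refused whole. The fingers move at their own pace and stop on an object; the grip force is fixed at half the most. Time passes only in rows, so rows that do not move let the fingers close. It gives the time, the measured TCP pose, the force and the opening at its end, in the units of the state.
- r.sense(): the state, without advancing time (a new reading comes with each control period).
- imaging.capture(name): name is "scene" or "side" or "wrist"; returns a dict with "pixels" (480x640x3 uint8, red, green, blue), "mtx" (3x3 intrinsics, pixels), "view" (4x4, takes a point from world to camera coordinates). Camera axes: x right, y down, z forward; pixel columns grow to the right and rows downward; lengths in m; the calibration is good to about 2 mm. The wrist camera is an equidistant fisheye: a pixel r from the principal point sees the ray r / f radians off the axis. A picture is of the moment at which its call begins. There is no depth.
- job.finish_job(): hands the job in, once; it reports no verdict.
Trained networks look in a picture, given as the dict that the camera call returned (one of the last four; its "shot" number tells which), for a name from the list of things; names that differ only in an ending like _2 or _b are one class to them, and where a whole thing is asked for, a point or a joint stands for the part that bears it (a point fixed in the world has none). Each returns a list of dicts, best first, with "p" (0 to 1); they miss things now and then, are a little off and sometimes report something else, mostly with a low value. They report only what shows in the picture. A call takes as long as a camera call. They do not tell look-alikes from the thing itself.
- imaging.regions_of(query, picture): "mask" (480x640 bool, what is visible of it) and "centre" ([column, row] in pixels, amid what is visible of it).
The state is a dict: "time_s": time; "joints": joint angles; "joint_velocities": joint speeds; "effort": joint torques, N m; "tcp_pos": TCP position; "ee_rot": TCP orientation; "wrist_force": force on the tool from outside, world axes, zero at the start; "moment": the same for the moment, N m; "gripper_width": opening from 0.0 (shut) to 1.0 (fully open).
Only numpy, scipy, OpenCV 4.12 (cv2) and the standard library are available. Lean on these libraries where they do the work, as an engineer would, in place of code of your own. Each camera call takes 0.05 s, during which the arm holds its last target.

TASK

Stand the loose sample jar upright in the empty pocket of the carousel and let go of it. Then push the carousel gently round counter-clockwise, seen from above (its upright pegs are there for this), until it drops into its next stop with the new jar facing the reader, and leave it seated there. Feel for the stop and do not force the carousel; keep the other jars standing in their pockets and leave the tin and the cup on the bench alone.

Things in the scene. Friction and masses are not known exactly. Their poses are not given: they have to be found in the camera images.
- jar_mid (a point): Middle (half-way up) of the loose sample jar: an upright glass jar with a white cap, 36 mm in diameter, 65 mm tall, about 0.12 kg, standing on the bench to the left of the carousel. Its underside is 32.5 mm below this point.
- hub (a point): Centre of the upper face of the carousel's round aluminium plate: 280 mm across, 12 mm thick, upper face 58 mm above the bench. Turns with the plate, about z (up); x points to the empty pocket. Pockets lie 85 mm from it at 0, 90, 180, 270 degrees from x; pegs 118 mm from it at 45, 135, 225, 315. The plate turns either way with 1 to 4 N of drag felt at a peg; over 22 N on peg or plate does harm.
- pocket (a point): Centre of the floor (the plate's upper face) of the empty pocket, which turns with the plate. The pocket is an upright ring 41 mm in inner diameter, 14 mm tall, walls 4 mm. x points outward from the plate's centre.
- station (a point): Fixed point at pocket-floor height, 85 mm from the carousel's centre, before the middle of the reader's window. The reader is a grey block 45 x 110 mm, 111 mm tall, just outside the plate's rim. The stop is adjustable and its setting unknown: with the plate seated, the pocket's centre lies up to 25 mm to either side of this point along its circle.
- pawl (a joint): Travel of the stop's hidden sprung roller, m: about 0 when seated in a notch under the plate, 0.0045 while riding between stops (as at the start). Stops are 90 degrees apart; the next lies 13 to 67 degrees counter-clockwise of the start. There the plate moves ahead about 4 degrees by itself, then stands firm: pushing on only raises the force. A black knob low on the far side moves with it.
- jar_a: A jar like the loose one, standing in the pocket at 90 degrees from the hub's x; origin at the centre of its underside.
- jar_b: The same, in the pocket at 180 degrees.
- jar_c: The same, in the pocket at 270 degrees.
- tin: Bystander: steel tin, 74 mm in diameter, 85 mm tall, standing on the bench; origin at the centre of its underside.
- cup: Bystander: white plastic cup, 72 mm across, 85 mm tall, standing on the bench; origin at the centre of its underside.
- peg (a point): One of the carousel's four alike pegs, the one 225 degrees from the hub's x (at the robot's side of the plate): plain upright steel, 12 mm in diameter, 50 mm tall above the plate, half-way between two pockets. The point is on its axis, half-way up (25 mm above the plate). The gap from the peg's surface to the nearest jar is about 40 mm.
Things that resemble listed ones, but are neither listed nor needed, are in the scene too. Of the things that look like the part that bears pawl, the smallest one is meant.

How it is judged (in metres and radians):
On the way:
1. the jar stands in the empty pocket, let go, while the carousel is still between its stops (distance between jar_mid and pocket below 0.036 m and horizontal distance between jar_mid and pocket below 0.005 m and angle between jar_mid's own z axis and vertical below 0.1 rad and contact force between the fingers and jar below 0.1 N and value of joint pawl above 0.002 m), for 0.2 s.
At the end, for the whole second after the job is handed in: The carousel is at rest, seated in its stop (roller within 1 mm of fully home) with the loaded pocket within 32 mm of the point before the reader; the new jar stands in that pocket (upright within 0.1 rad, on the floor, within 5 mm of its centre) and the three other jars stand upright in theirs (value of joint pawl below 0.001 m and horizontal distance between pocket and station below 0.032 m and distance between jar_mid and pocket below 0.036 m and horizontal distance between jar_mid and pocket below 0.005 m and angle between each of jar_mid, jar_a, jar_b, jar_c's own z axis and vertical below 0.1 rad and z of each of jar_a, jar_b, jar_c in the frame of hub below 0.004 m and y of jar_a in the frame of hub above 0.079 m and x of jar_b in the frame of hub below -0.079 m and y of jar_c in the frame of hub below -0.079 m and angular speed of carousel below 0.05 rad/s and linear speed of jar below 0.02 m/s); the robot touches nothing.
It fails at once if the robot pushes the carousel harder than 22 N, or presses the jar on it with over 35 N (contact force between any of the fingers, the arm and carousel above 22 N or contact force between jar and carousel above 35 N).
It fails at once if one of the other jars is tipped (angle between any of jar_a, jar_b, jar_c's own z axis and vertical above 0.35 rad).
It fails at once if the tin or the cup is moved more than 20 mm (distance of any of tin, cup from where it was at the start of the episode above 0.02 m).
It also fails if it takes over 72 s, if anything falls off the work surface, if the arm or the gripper's body presses on something with over 40 N, if the wrist force passes 120 N, or if a joint passes its speed limit or range.

## Working session

There is one attempt and no reset: what is moved stays moved. The work goes in short steps, Python scripts to look and compute and a tool call to move; the robot and the scene stay as the last step left them, time stands still between calls to the robot, and variables do not carry over. Pictures are saved under pics/ and viewed, and the job is handed in when it is done.

Besides the shell and the picture viewer there is one more tool, called after "Call:" as name(argument=value, ...) on one line, values as JSON. apply_moves: Moves the arm, as the interface text tells. Its arguments: {"type":"object","properties":{"xyz":{"type":"array","items":{"type":"array","items":{"type":"number"}}},"twist":{"type":"array","items":{"type":"number"}},"claw":{"type":"array","items":{"type":"number"}}},"required":["xyz","twist","claw"]}

```bash
mkdir -p pics; cat > h.py <<'E'
from station import r, imaging, job
import numpy as np, cv2
def save(c,n): cv2.imwrite('pics/'+n,c['pixels'][:,:,::-1])
E
python3 - <<'E'
from h import *
s=r.sense()
for k in s: print(k,np.round(s[k],3).tolist())
for n in ['scene','side','wrist']:
    c=imaging.capture(n); save(c,n+'0.png'); print(n,c['mtx'].tolist(),np.round(c['view'],4).tolist(), c['shot'])
    np.savez('cam_'+n+'0.npz',mtx=c['mtx'],view=c['view'],pixels=c['pixels'])
print(r.sense()['time_s'])
E
```

```text
time_s 0.0
joints [86.838, 22.09, 0.379, -0.031, -68.411, -14.815]
joint_velocities [-0.046, -0.071, -0.04, 0.061, -0.007, 0.056]
effort [0.001, -39.067, 18.74, 4.22, 0.011, -0.0]
tcp_pos [0.193, 0.594, 0.235]
ee_rot [[-0.001, -0.309, -0.951], [-0.002, -0.951, 0.309], [-1.0, 0.002, -0.0]]
wrist_force [0.036, 0.263, -0.747]
moment [0.003, -0.008, 0.048]
gripper_width 1.001
scene [[482.38787500346893, 0.0, 319.8179630865851], [0.0, 482.38787500346893, 235.00145714220255], [0.0, 0.0, 1.0]] [[-0.2929, 0.9561, 0.0018, 0.2113], [0.6682, 0.2061, -0.7148, -0.2289], [-0.6839, -0.2082, -0.6993, 1.5466], [0.0, 0.0, 0.0, 1.0]] 1
side [[501.75625443010546, 0.0, 315.2538079436607], [0.0, 501.75625443010546, 237.60103911912196], [0.0, 0.0, 1.0]] [[0.9032, -0.429, -0.0138, -0.4117], [-0.3321, -0.678, -0.6557, 0.1257], [0.272, 0.5968, -0.7549, 1.0842], [0.0, 0.0, 0.0, 1.0]] 2
wrist [[371.64829954431775, 0.0, 317.81681561941343], [0.0, 371.64829954431775, 244.17101185469002], [0.0, 0.0, 1.0]] [[-0.3088, -0.9511, 0.0022, 0.6258], [-0.9058, 0.2948, 0.3045, -0.0384], [-0.2902, 0.0921, -0.9525, 0.3939], [0.0, 0.0, 0.0, 1.0]] 3
0.15
```

View pics/scene0.png

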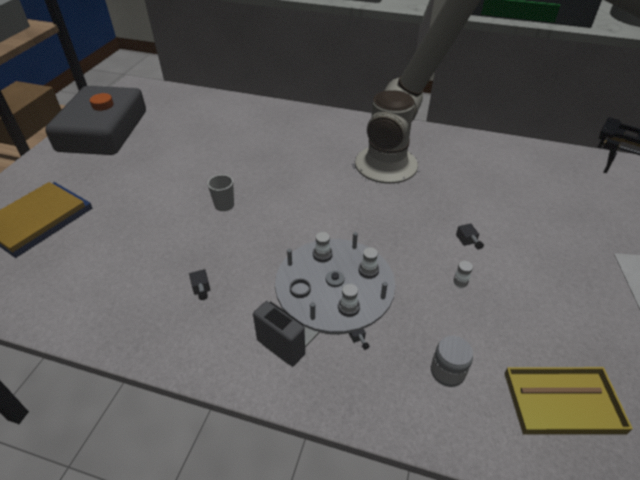

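View pics/side0.png

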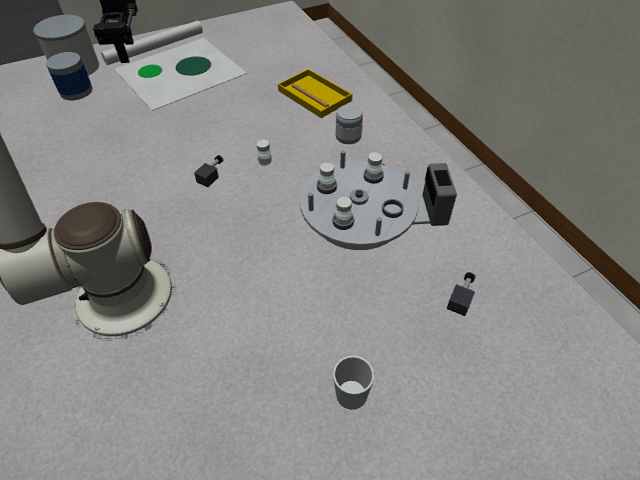

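View pics/wrist0.png

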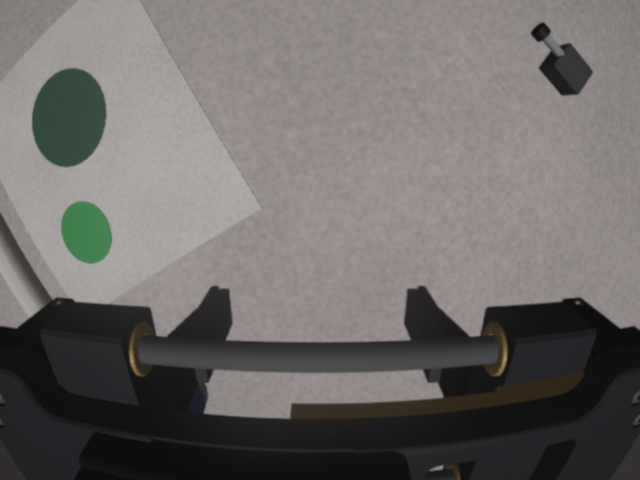

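```bash
cat >> h.py <<'E'
def ray(c,uv):
    K,V=c['mtx'],c['view']; R,t=V[:3,:3],V[:3,3]
    d=R.T@np.linalg.inv(K)@np.array([uv[0],uv[1],1.]); return -R.T@t, d/np.linalg.norm(d)
def rayw(c,uv):
    K,V=c['mtx'],c['view']; R,t=V[:3,:3],V[:3,3]
    x=(uv[0]-K[0,2]);y=(uv[1]-K[1,2]);q=np.hypot(x,y);th=q/K[0,0]
    d=np.array([np.sin(th)*x/q,np.sin(th)*y/q,np.cos(th)]); return -R.T@t,R.T@d
def atz(o,d,z): return o+d*(z-o[2])/d[2]
def tri(rays):
    A=np.zeros((3,3));b=np.zeros(3)
    for o,d in rays:
        P=np.eye(3)-np.outer(d,d);A+=P;b+=P@o
    X=np.linalg.solve(A,b); return X,[np.linalg.norm((np.eye(3)-np.outer(d,d))@(X-o)) for o,d in rays]
def proj(c,X):
    p=c['view'][:3,:3]@np.asarray(X)+c['view'][:3,3]
    p=c['mtx']@p; return p[:2]/p[2]
def projw(c,X):
    p=c['view'][:3,:3]@np.asarray(X)+c['view'][:3,3]
    q=np.hypot(p[0],p[1]);th=np.arctan2(q,p[2]);K=c['mtx']
    return np.array([K[0,2]+K[0,0]*th*p[0]/q,K[1,2]+K[1,1]*th*p[1]/q])
E
python3 - <<'E'
from h import *
for n in ['scene','side']:
    c=imaging.capture(n)
    for q in ['jar_mid','hub','pocket','peg','tin','cup','pawl']:
        for o in imaging.regions_of(q,c)[:5]:
            m=o['mask'];ys,xs=np.where(m)
            O,d=ray(c,o['centre'])
            print(n,q,round(o['p'],2),np.round(o['centre'],1),m.sum(),xs.min(),xs.max(),ys.min(),ys.max(),np.round(atz(O,d,0.03),3))
    img=cv2.resize(c['pixels'][220:350,200:500] if n=='scene' else c['pixels'][120:260,190:490],None,fx=2.6,fy=2.6,interpolation=cv2.INTER_CUBIC)
    cv2.imwrite('pics/z_'+n+'.png',img[:,:,::-1])
E
```

```text
scene jar_mid 0.62 [461.9 275.3] 357 453 471 261 287 [0.437 0.273 0.03 ]
scene hub 0.95 [331.6 285.7] 8219 275 395 232 333 [ 0.561 -0.02   0.03 ]
scene hub 0.34 [452.9 360.4] 1595 431 472 337 387 [0.68  0.277 0.03 ]
scene pocket 0.86 [333.3 285.7] 8086 275 394 234 333 [ 0.56  -0.016  0.03 ]
scene pocket 0.54 [283.1 333.3] 2493 252 318 301 367 [ 0.721 -0.084  0.03 ]
scene pocket 0.24 [372.  260.6] 368 361 376 248 274 [0.454 0.054 0.03 ]
scene peg 0.6 [331.7 285.1] 7964 275 394 233 335 [ 0.559 -0.02   0.03 ]
scene tin 0.93 [451.8 361.6] 1799 428 472 335 388 [0.683 0.275 0.03 ]
side jar_mid 0.57 [262.1 153.1] 310 257 271 140 165 [0.431 0.279 0.03 ]
side hub 0.94 [364.1 201.7] 7305 300 418 150 246 [ 0.587 -0.002  0.03 ]
side pocket 0.73 [364.2 202.6] 7222 300 418 151 246 [ 0.585 -0.005  0.03 ]
side peg 0.6 [360.3 202.6] 7072 301 418 151 245 [ 0.577 -0.001  0.03 ]
side peg 0.25 [350.5 379.5] 1690 333 373 356 408 [ 0.341 -0.394  0.03 ]
side tin 0.65 [349.6 125.2] 936 336 362 105 143 [0.699 0.284 0.03 ]
side cup 0.7 [350.4 382.4] 1700 333 374 355 408 [ 0.338 -0.399  0.03 ]
side cup 0.48 [328.8 176.9] 359 319 334 163 188 [0.55  0.116 0.03 ]
side pawl 0.65 [469.3 279.4] 131 464 475 272 287 [ 0.673 -0.304  0.03 ]
```

View pics/z_scene.png

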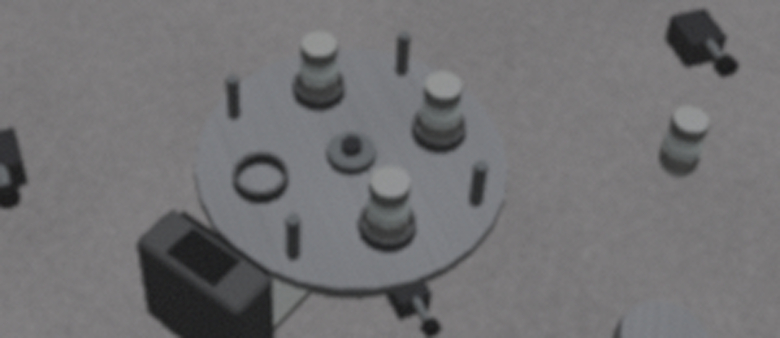

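View pics/z_side.png

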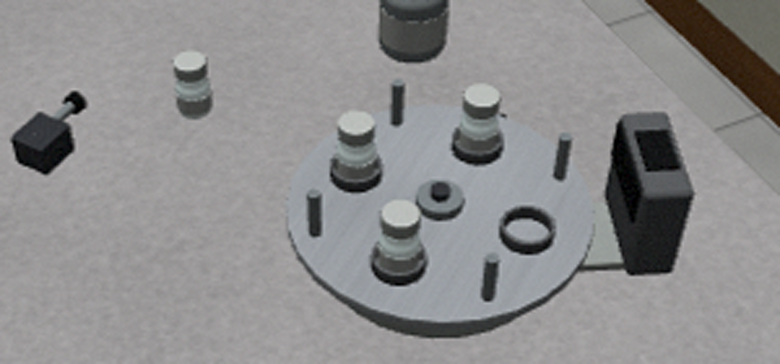

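```bash
cat > fit0.py <<'E'
from h import *
from scipy.optimize import least_squares
S=np.load('cam_scene0.npz');D=np.load('cam_side0.npz')
zs=lambda u,v:np.array([200+(u+.5)/2.6-.5,220+(v+.5)/2.6-.5]); zd=lambda u,v:np.array([190+(u+.5)/2.6-.5,120+(v+.5)/2.6-.5])
# (ang, rad, dz) relative
obs=[]
ring=[(S,zs(260,170),0,.085,.014),(D,zd(527,223),0,.085,.014)]
pegS=[(403,37),(232,80),(293,220),(479,166)]; pegD=[(397,84),(314,194),(491,258),(564,137)]
capS=[(319,43),(443,84),(390,181)]; capD=[(356,122),(481,95),(400,212)]
for a in (pegS,): pass
def pred(p,a,rad,dz): return np.array([p[0]+rad*np.cos(p[3]+a),p[1]+rad*np.sin(p[3]+a),p[2]+dz])
p0=None
def res(p,full=False):
    out=[];lab=[]
    for C,uv,a,rad,dz in ring: out.append(proj(C,pred(p,a,rad,dz))-uv)
    for C,L,f in ((S,pegS,zs),(D,pegD,zd)):
        P=[proj(C,pred(p,np.pi/4+k*np.pi/2,.118,.05)) for k in range(4)]
        for u in L:
            e=[q-f(*u) for q in P]; out.append(min(e,key=np.linalg.norm))
    for C,L,f in ((S,capS,zs),(D,capD,zd)):
        P=[proj(C,pred(p,k*np.pi/2,.085,.065)) for k in (1,2,3)]
        for u in L:
            e=[q-f(*u) for q in P]; out.append(min(e,key=np.linalg.norm))
    return np.array(out) if full else np.concatenate(out)
best=None
for a in np.arange(-180,180,15):
    q=least_squares(res,[.57,0,.058,np.radians(a)],loss='soft_l1')
    if best is None or q.cost<best.cost: best=q
print(best.cost,best.x,np.degrees(best.x[3]));print(np.round(res(best.x,True),1).tolist())
X,e=tri([ray(S,zs(689,120)),ray(D,zd(190,62))]);print('cap top',X,e)
np.save('hub0.npy',best.x)
p=best.x
for k in range(4): print('peg',45+90*k,pred(p,np.pi/4+k*np.pi/2,.118,.025),'pocket',90*k,pred(p,k*np.pi/2,.085,0))
E
python3 fit0.py
```

```text
3.222885652196344 [ 0.56509356 -0.0112911   0.05748394 -0.92909776] -53.23338044524378
[[0.3, 0.9], [0.4, 0.8], [0.6, -1.0], [0.2, -0.8], [0.2, -0.5], [1.0, -0.4], [0.4, -0.3], [0.0, -0.0], [0.6, 0.0], [0.6, 0.1], [0.2, -0.0], [0.4, 0.1], [0.3, 0.0], [0.1, 0.4], [0.3, 0.4], [0.3, 0.7]]
cap top [0.43518569 0.27359763 0.06389418] [np.float64(0.0011733996796571215), np.float64(0.0011733996796570976)]
peg 45 [ 0.68187733 -0.02818936  0.08248394] pocket 0 [ 0.6159709  -0.07938292  0.05748394]
peg 135 [0.58199181 0.10549267 0.08248394] pocket 90 [0.63318538 0.03958624 0.05748394]
peg 225 [0.44830979 0.00560715 0.08248394] pocket 180 [0.51421621 0.05680072 0.05748394]
peg 315 [ 0.5481953  -0.12807487  0.08248394] pocket 270 [ 0.49700174 -0.06216845  0.05748394]
```

Call:
apply_moves(xyz=[[0.005,0.02,-0.029],[0.005,0.02,-0.029],[0.005,0.02,-0.029],[0.005,0.02,-0.029],[0.005,0.02,-0.029],[0.005,0.02,-0.029],[0.005,0.02,-0.029],[0.005,0.02,-0.029],[0.005,0.02,-0.029],[0.005,0.02,-0.029],[0,0.014,-0.02],[0,0,0]], twist=[0,0,0,0,0,0,0,0,0,0,0,0], claw=[1,1,1,1,1,1,1,1,1,1,1,1])

```text
time_s: 2.15
tcp_pos: [0.4298, 0.2863, 0.1851]
ee_rot: [[0.002, -0.304, -0.953], [0.005, -0.953, 0.304], [-1.0, -0.005, -0.001]]
wrist_force: [-0.2, 0.7, 0.2]
gripper_width: 1.0
```

```bash
python3 - <<'E'
from h import *
c=imaging.capture('wrist'); save(c,'w1.png'); np.savez('cam_w1.npz',mtx=c['mtx'],view=c['view'],pixels=c['pixels'])
for o in imaging.regions_of('jar_mid',c)[:3]: print(o['p'],o['centre'],o['mask'].sum())
s=r.sense();print(s['tcp_pos'],s['time_s'])
for X in [(.4352,.2736,.064),(.4352,.2736,0)]: print(projw(c,X))
E
```

```text
0.69 [329.2, 226.0] 2043
[0.42887707 0.28800959 0.18516598] 2.25
[334.7942172  228.94344242]
[332.0837137  210.60762336]
```

View pics/w1.png

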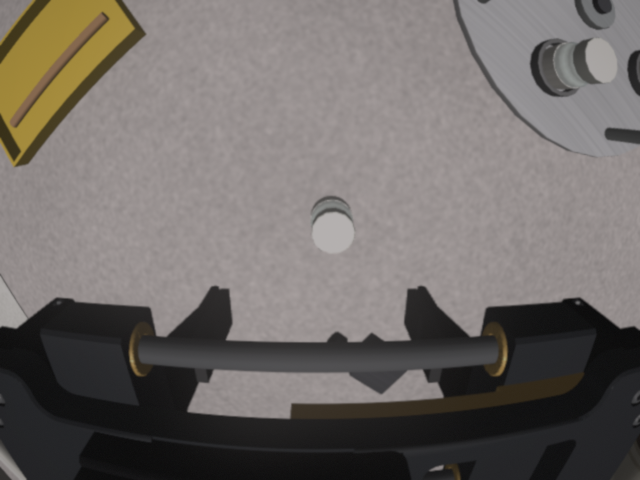

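```bash
python3 - <<'E'
from h import *
S=np.load('cam_scene0.npz');D=np.load('cam_side0.npz');W=np.load('cam_w1.npz')
zs=lambda u,v:np.array([200+(u+.5)/2.6-.5,220+(v+.5)/2.6-.5]); zd=lambda u,v:np.array([190+(u+.5)/2.6-.5,120+(v+.5)/2.6-.5])
# detect cap in wrist
g=W['pixels'].min(2); m=(g>165).astype(np.uint8); n,l,st,ce=cv2.connectedComponentsWithStats(m)
for i in range(1,n):
    if st[i,4]>100: print(st[i],ce[i])
w=rayw(W,(333,231.5));print(atz(*w,.064))
print(tri([ray(S,zs(689,120)),ray(D,zd(190,62)),w])); print(tri([ray(S,zs(689,120)),w])); print(tri([ray(D,zd(190,62)),w]))
print(-W['view'][:3,:3].T@W['view'][:3,3])
s=r.sense();print(s['tcp_pos'],s['ee_rot'])
E
```

```text
[ 313  213   41   40 1285] [332.7307393  232.76108949]
[0.4336888  0.27548537 0.064     ]
(array([0.43455843, 0.27441508, 0.06358452]), [np.float64(0.001884513932478438), np.float64(0.0007428467373689307), np.float64(0.0014357498186426875)])
(array([0.43233455, 0.27450509, 0.0595861 ]), [np.float64(0.0012068958853976438), np.float64(0.0012068958853976425)])
(array([0.43428293, 0.27519289, 0.06424878]), [np.float64(0.0005741522516307599), np.float64(0.0005741522516307221)])
[0.50953034 0.26191317 0.33512072]
[0.42887707 0.28800959 0.18516598] [[ 2.41131493e-03 -3.02334836e-01 -9.53198737e-01]
 [ 5.33719629e-03 -9.53184041e-01  3.02343676e-01]
 [-9.99982850e-01 -5.81645458e-03 -6.84806549e-04]]
```

Call:
apply_moves(xyz=[[0.02,0.006,-0.005],[0.03,0.004,-0.003],[0.03,0.001,-0.001],[0.01,0,0],[0,0,0]], twist=[0,0,0,0,0], claw=[1,1,1,1,1])

```text
time_s: 2.75
tcp_pos: [0.4344, 0.2816, 0.0955]
ee_rot: [[0.008, -0.295, -0.955], [0.012, -0.955, 0.295], [-1.0, -0.014, -0.005]]
wrist_force: [-0.3, 0.2, 0.1]
gripper_width: 1.0
```

```bash
python3 - <<'E'
from h import *
c=imaging.capture('wrist'); save(c,'w2.png'); np.savez('cam_w2.npz',mtx=c['mtx'],view=c['view'],pixels=c['pixels'])
W=c
g=W['pixels'].min(2); m=(g>165).astype(np.uint8); n,l,st,ce=cv2.connectedComponentsWithStats(m)
for i in range(1,n):
    if st[i,4]>100: print(st[i],ce[i],atz(*rayw(W,ce[i]),.064))
s=r.sense();print(s['tcp_pos'],s['time_s'])
R=s['ee_rot'];print(R.T@(np.array([.434,.275,.0365])-s['tcp_pos']))
E
```

```text
[ 304  263   59   54 2469] [332.64034022 289.62616444] [0.43277817 0.27610035 0.064     ]
[0.43464965 0.28185731 0.09614779] 2.8
[ 0.05954735  0.00762876 -0.00110413]
```

View pics/w2.png

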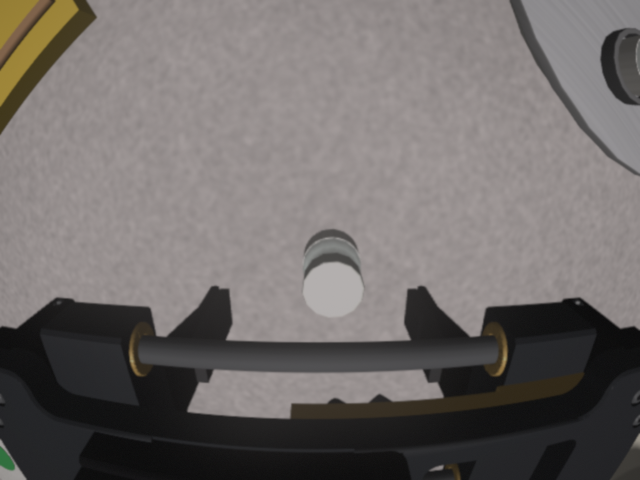

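Call:
apply_moves(xyz=[[0.02,0.006,-0.001],[0.025,0.002,0],[0.012,0,0],[0.003,0,0],[0,0,0]], twist=[0,0,0,0,0], claw=[1,1,1,1,1])

```text
time_s: 3.3
tcp_pos: [0.438, 0.2824, 0.0425]
ee_rot: [[0.022, -0.289, -0.957], [0.025, -0.957, 0.289], [-0.999, -0.031, -0.014]]
wrist_force: [0.3, 0.2, 0.1]
gripper_width: 1.0
```

```bash
python3 - <<'E'
from h import *
c=imaging.capture('wrist'); save(c,'w3.png')
s=r.sense();print(s['tcp_pos'],s['time_s'],s['wrist_force'])
R=s['ee_rot'];print(R.T@(np.array([.4335,.2755,.0365])-s['tcp_pos']))
E
```

```text
[0.43822008 0.28261165 0.04292317] 3.35 [ 0.35979829 -0.4883599  -0.83375484]
[0.00612753 0.00836979 0.00255184]
```

View pics/w3.png

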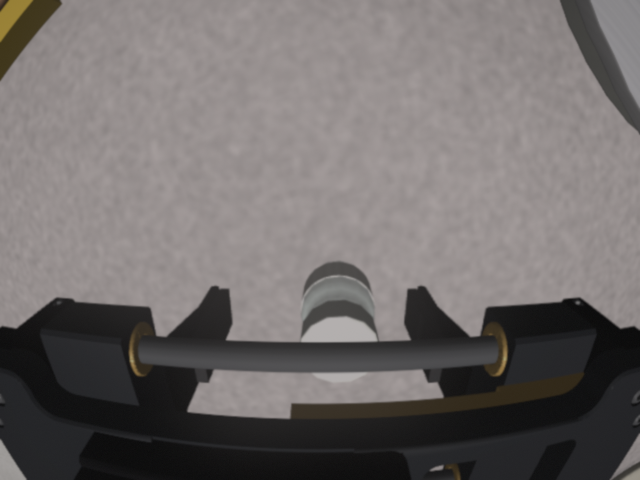

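Call:
apply_moves(xyz=[[0.002,0.006,0.002],[0.003,0.003,0],[0.002,0.001,0],[0,0,0]], twist=[0,0,0,0], claw=[1,1,1,1])

```text
time_s: 3.75
tcp_pos: [0.4343, 0.2746, 0.0381]
ee_rot: [[0.026, -0.288, -0.957], [0.031, -0.957, 0.289], [-0.999, -0.037, -0.017]]
wrist_force: [-0.9, -0.4, -1.4]
gripper_width: 1.002
```

```bash
python3 - <<'E'
from h import *
s=r.sense();print(s['tcp_pos'],s['time_s'],s['wrist_force'])
R=s['ee_rot'];print(np.round(R,3),R.T@(np.array([.4335,.2755,.0365])-s['tcp_pos']))
E
```

```text
[0.434252   0.27457252 0.03807039] 3.75 [-0.9252408  -0.37451813 -1.44895396]
[[ 0.026 -0.288 -0.957]
 [ 0.031 -0.957  0.289]
 [-0.999 -0.037 -0.017]] [ 0.00157752 -0.00061316  0.00101356]
```

Call:
apply_moves(xyz=[[0.001,0,0.001],[0,0,0],[0,0,0],[0,0,0],[0,0,0],[0,0,0],[0,0,0],[0,0,0]], twist=[0,0,0,0,0,0,0,0], claw=[0.2,0.2,0.2,0.2,0.2,0.2,0.2,0.2])

```text
time_s: 4.55
tcp_pos: [0.4335, 0.275, 0.0372]
ee_rot: [[0.027, -0.288, -0.957], [0.03, -0.957, 0.289], [-0.999, -0.037, -0.017]]
wrist_force: [-0.5, -0.3, 0.6]
gripper_width: 0.398
```

```bash
python3 - <<'E'
from h import *
c=imaging.capture('wrist'); save(c,'w4.png')
s=r.sense();print(s['tcp_pos'],s['time_s'],s['wrist_force'],s['gripper_width'])
print(np.round(s['ee_rot'],3))
E
```

```text
[0.43350551 0.27501381 0.03714222] 4.6 [-0.76317144 -0.11816377  1.2433699 ] 0.4002412561710708
[[ 0.027 -0.288 -0.957]
 [ 0.03  -0.957  0.289]
 [-0.999 -0.037 -0.017]]
```

View pics/w4.png

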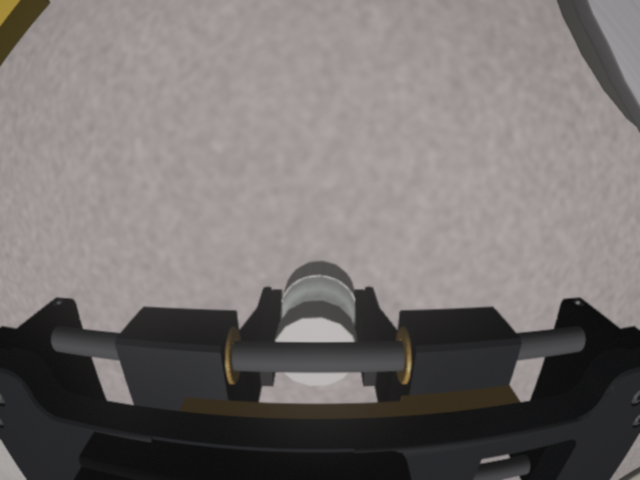

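Call:
apply_moves(xyz=[[-0.02,0,0],[-0.035,0,0],[-0.035,0,0],[-0.035,0,0],[-0.03,0,0],[-0.01,0,0],[0,0,0]], twist=[0,0,0,0,0,0,0], claw=[0.2,0.2,0.2,0.2,0.2,0.2,0.2])

```text
time_s: 5.3
tcp_pos: [0.4275, 0.2685, 0.2051]
ee_rot: [[0.021, -0.289, -0.957], [0.026, -0.957, 0.29], [-0.999, -0.031, -0.013]]
wrist_force: [0.4, -0.1, -1.4]
gripper_width: 0.399
```

```bash
python3 - <<'E'
from h import *
s=r.sense();print(s['tcp_pos'],s['time_s'],s['wrist_force'],s['gripper_width'])
R=s['ee_rot'];print(np.round(R,3),R.T@(np.array([.616,-.0794,.2])-s['tcp_pos']))
E
```

```text
[0.42746223 0.26845954 0.2051385 ] 5.3 [ 0.42491835 -0.12650895 -1.35121291] 0.3992830558116283
[[ 0.021 -0.289 -0.957]
 [ 0.026 -0.957  0.29 ]
 [-0.999 -0.031 -0.013]] [ 8.54131649e-05  2.78375926e-01 -2.81222308e-01]
```

Call:
apply_moves(xyz=[[0,0.015,-0.015],[0,0.025,-0.025],[0,0.028,-0.028],[0,0.028,-0.028],[0,0.028,-0.028],[0,0.028,-0.028],[0,0.028,-0.028],[0,0.028,-0.028],[0,0.028,-0.028],[0,0.02,-0.02],[0,0.01,-0.01],[0,0,0]], twist=[0,0,0,0,0,0,0,0,0,0,0,0], claw=[0.2,0.2,0.2,0.2,0.2,0.2,0.2,0.2,0.2,0.2,0.2,0.2])

```text
time_s: 6.5
tcp_pos: [0.6009, -0.0773, 0.1702]
ee_rot: [[-0.022, -0.29, -0.957], [0.018, -0.957, 0.29], [-1.0, -0.011, 0.026]]
wrist_force: [0.3, -0.9, -1.7]
gripper_width: 0.4
```

```bash
python3 - <<'E'
from h import *
c=imaging.capture('wrist'); save(c,'w5.png'); np.savez('cam_w5.npz',mtx=c['mtx'],view=c['view'],pixels=c['pixels'])
s=r.sense();print(s['tcp_pos'],s['time_s'],s['wrist_force'],s['gripper_width'])
R=s['ee_rot'];print(np.round(R,3),R.T@(np.array([.616,-.0794,.2])-s['tcp_pos']))
print(projw(c,[.616,-.0794,.0715]),projw(c,[.5651,-.0113,.0575]))
E
```

```text
[ 0.600163   -0.07650073  0.17001104] 6.55 [-0.42481425  0.48161933 -1.17292177] 0.4000020940745368
[[-0.023 -0.29  -0.957]
 [ 0.018 -0.957  0.289]
 [-1.    -0.011  0.027]] [-0.03039436 -0.00213754 -0.01517128]
[318.51939158 225.4434555 ] [255.7721486  302.69011092]
```

View pics/w5.png

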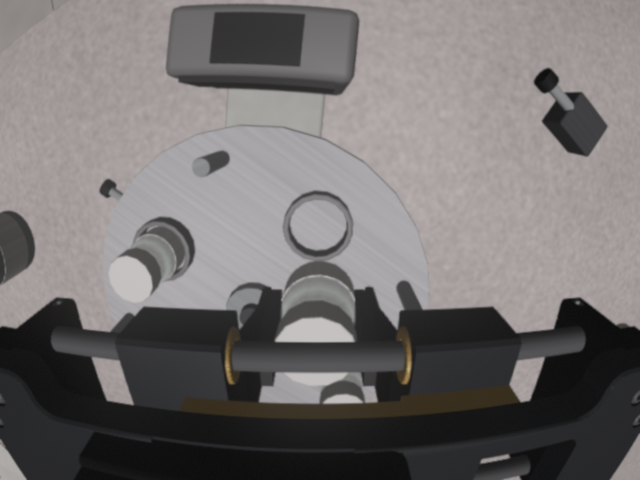

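```bash
cat >> h.py <<'E'
R0=np.array([[.027,-.288,-.957],[.03,-.957,.289],[-.999,-.037,-.017]]);T0=np.array([.4335,.275,.0372])
def jarpose(s,jb=(.4338,.2751,0.)):
    R=s['ee_rot'];b=R0.T@(np.array(jb)-T0);a=R0.T@np.array([0,0,1.])
    return R@b+s['tcp_pos'],R@a
def circ(c,ctr,rad,col,img,n=(0,0,1.),k=2.5,off=(0,0)):
    n=np.array(n);e1=np.cross(n,[1,0,0]);e1/=np.linalg.norm(e1);e2=np.cross(n,e1)
    P=np.array([projw(c,np.array(ctr)+rad*(np.cos(t)*e1+np.sin(t)*e2)) for t in np.linspace(0,2*np.pi,60)])
    cv2.polylines(img,[np.round((P-off+.5)*k-.5).astype(int)],True,col,1)
E
cat > ov.py <<'E'
from h import *
import sys
def overlay(c,s,name,x0,y0,x1,y1,k,pk=(.616,-.0794,.0575)):
    img=cv2.resize(c['pixels'][y0:y1,x0:x1],None,fx=k,fy=k,interpolation=cv2.INTER_CUBIC)[:,:,::-1].copy()
    p=np.array(pk)
    circ(c,p+[0,0,.014],.0205,(0,0,255),img,k=k,off=(x0,y0)); circ(c,p+[0,0,.014],.0245,(0,255,255),img,k=k,off=(x0,y0))
    b,a=jarpose(s); print('jar bottom',b,'axis',a)
    circ(c,b,.018,(0,255,0),img,n=a,k=k,off=(x0,y0)); circ(c,b+a*.065,.0165,(255,0,0),img,n=a,k=k,off=(x0,y0))
    cv2.imwrite('pics/'+name,img)
    R=s['ee_rot']; print('tcp',s['tcp_pos'],'F',np.round(s['wrist_force'],1),'t',s['time_s']); print('shift to pocket (tool)',R.T@(p-b))
E
python3 - <<'E'
from ov import *
c=imaging.capture('wrist');s=r.sense()
overlay(c,s,'o5.png',220,150,430,410,2.8 if 0 else 2.2)
E
```

```text
jar bottom [ 0.59861942 -0.07602925  0.13365071] axis [0.04895619 0.01216789 0.99855607]
tcp [ 0.60014117 -0.07567683  0.17081286] F [ 0.2  1.3 -0.5] t 6.6
shift to pocket (tool) [ 0.07567436 -0.00092623 -0.01961916]
```

View pics/o5.png

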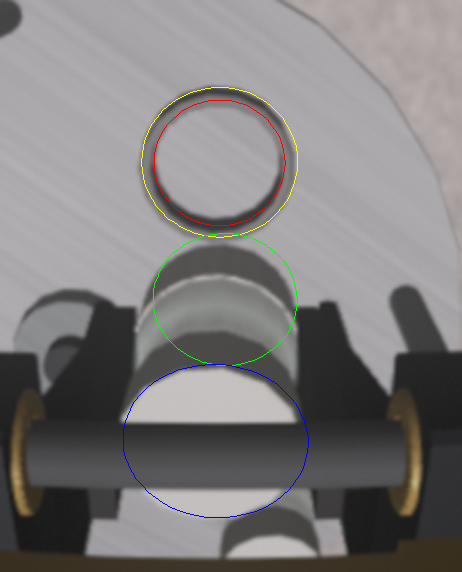

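```bash
python3 - <<'E'
from h import *
import cv2
# w4 calib: camera fixed to tool; derive cam-from-tool using w5 now
W=np.load('cam_w5.npz'); s=r.sense()
img=cv2.imread('pics/w4.png')
Rt=np.eye(4);Rt[:3,:3]=s['ee_rot'];Rt[:3,3]=s['tcp_pos']
CT=W['view']@Rt
np.save('CT.npy',CT)
R=np.array(R0);U,_,Vt=np.linalg.svd(R);R=U@Vt
T4=np.eye(4);T4[:3,:3]=R;T4[:3,3]=[.43350551,.27501381,.03714222]
c={'mtx':W['mtx'],'view':CT@np.linalg.inv(T4)}
k=2.2;x0,y0,x1,y1=220,150,430,410
im=cv2.resize(img[y0:y1,x0:x1],None,fx=k,fy=k,interpolation=cv2.INTER_CUBIC)
circ(c,[.4338,.2751,0],.018,(0,255,0),im,k=k,off=(x0,y0));circ(c,[.4338,.2751,.065],.0165,(255,0,0),im,k=k,off=(x0,y0))
cv2.imwrite('pics/o4.png',im)
E
```

```text
(no output)
```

View pics/o4.png

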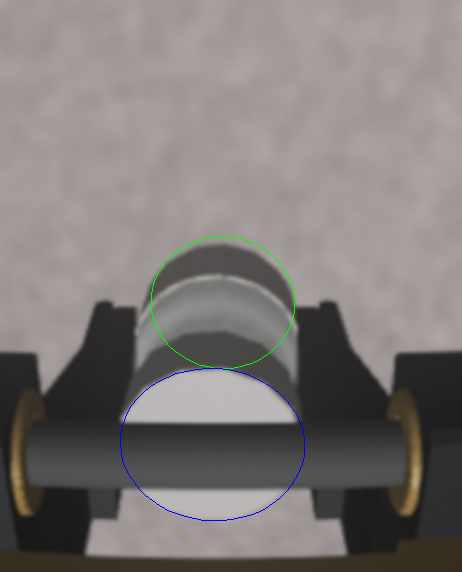

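Call:
apply_moves(xyz=[[0.008,-0.001,-0.008],[0.015,0,-0.008],[0.015,0,-0.004],[0.01,0,-0.001],[0.003,0,0],[0,0,0]], twist=[0,0,0,0,0,0], claw=[0.2,0.2,0.2,0.2,0.2,0.2])

```text
time_s: 7.2
tcp_pos: [0.6193, -0.0755, 0.1132]
ee_rot: [[-0.025, -0.283, -0.959], [0.019, -0.959, 0.282], [-1.0, -0.011, 0.03]]
wrist_force: [0.1, 0.1, -0.0]
gripper_width: 0.401
```

```bash
python3 - <<'E'
from ov import *
c=imaging.capture('wrist');s=r.sense()
overlay(c,s,'o6.png',220,150,430,410,2.2)
E
```

```text
jar bottom [ 0.61767529 -0.07584513  0.07630372] axis [0.05172041 0.01165932 0.99842279]
tcp [ 0.6193005  -0.07551337  0.11346167] F [-0.3 -0.8 -1.9] t 7.25
shift to pocket (tool) [1.87685763e-02 4.09406245e-03 5.08232947e-05]
```

View pics/o6.png

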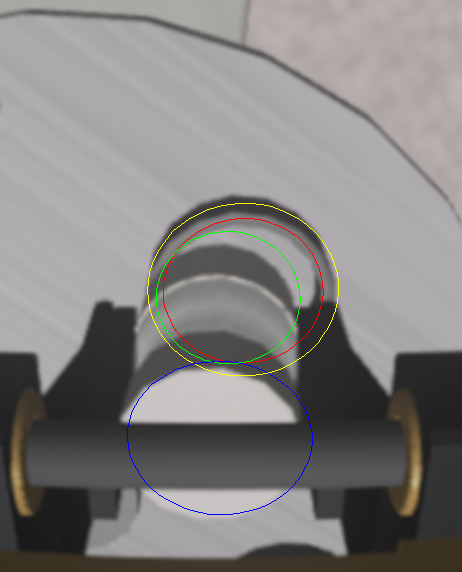

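```bash
python3 - <<'E'
from ov import *
s=r.sense();b,a=jarpose(s)
for n in ['scene','side']:
    c=imaging.capture(n); np.savez('cam_%s6.npz'%n,mtx=c['mtx'],view=c['view'],pixels=c['pixels'])
    p=np.array([.616,-.0794,.0575]);u=proj(c,p);x0,y0=int(u[0])-50,int(u[1])-50;k=7
    im=cv2.resize(c['pixels'][y0:y0+80,x0:x0+100],None,fx=k,fy=k,interpolation=cv2.INTER_CUBIC)[:,:,::-1].copy()
    def C(ctr,rad,col,nn=(0,0,1.)):
        nn=np.array(nn);e1=np.cross(nn,[1,0,0]);e1/=np.linalg.norm(e1);e2=np.cross(nn,e1)
        P=np.array([proj(c,ctr+rad*(np.cos(t)*e1+np.sin(t)*e2)) for t in np.linspace(0,2*np.pi,60)])
        cv2.polylines(im,[np.round((P-[x0,y0]+.5)*k-.5).astype(int)],True,col,1)
    C(p+[0,0,.014],.0205,(0,0,255));C(p+[0,0,.014],.0245,(0,255,255));C(b,.018,(0,255,0),a)
    cv2.imwrite('pics/o6_%s.png'%n,im)
E
```

```text
(no output)
```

View pics/o6_scene.png

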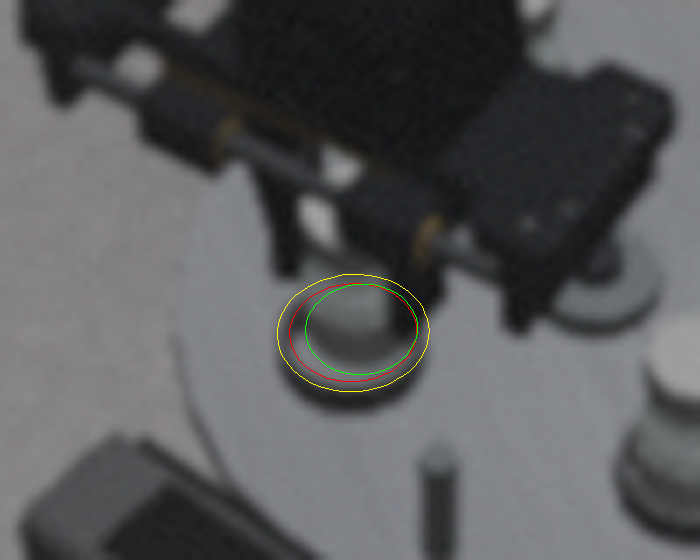

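View pics/o6_side.png

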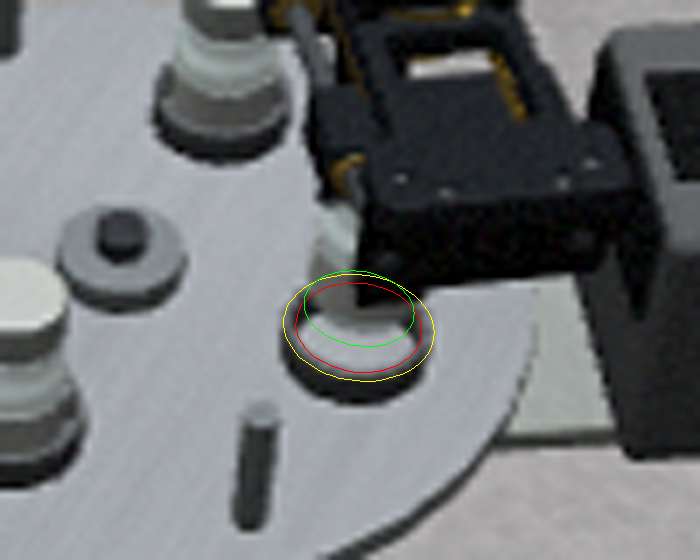

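```bash
python3 - <<'E'
from h import *
outs=[]
for f,ctr in [('scene0',(.4338,.2751,0)),('side0',(.4338,.2751,0)),('scene6',None),('side6',None)]:
    c=np.load('cam_%s.npz'%f); 
    p=np.array(ctr if ctr else (.616,-.0794,.0715));u=proj(c,p);x0,y0=int(u[0])-20,int(u[1])-27;k=9
    im=cv2.resize(c['pixels'][y0:y0+40,x0:x0+42],None,fx=k,fy=k,interpolation=cv2.INTER_CUBIC)[:,:,::-1].copy()
    im=cv2.convertScaleAbs(im,alpha=1.5)
    def C(q,rad,col):
        P=np.array([proj(c,q+rad*np.array([np.cos(t),np.sin(t),0])) for t in np.linspace(0,2*np.pi,60)])
        cv2.polylines(im,[np.round((P-[x0,y0]+.5)*k-.5).astype(int)],True,col,1)
    if ctr: C(p,.018,(0,255,0));C(p+[0,0,.065],.0165,(255,0,0))
    outs.append(im)
cv2.imwrite('pics/cmp.png',np.vstack([np.hstack(outs[:2]),np.hstack(outs[2:])]))
E
```

View pics/cmp.png

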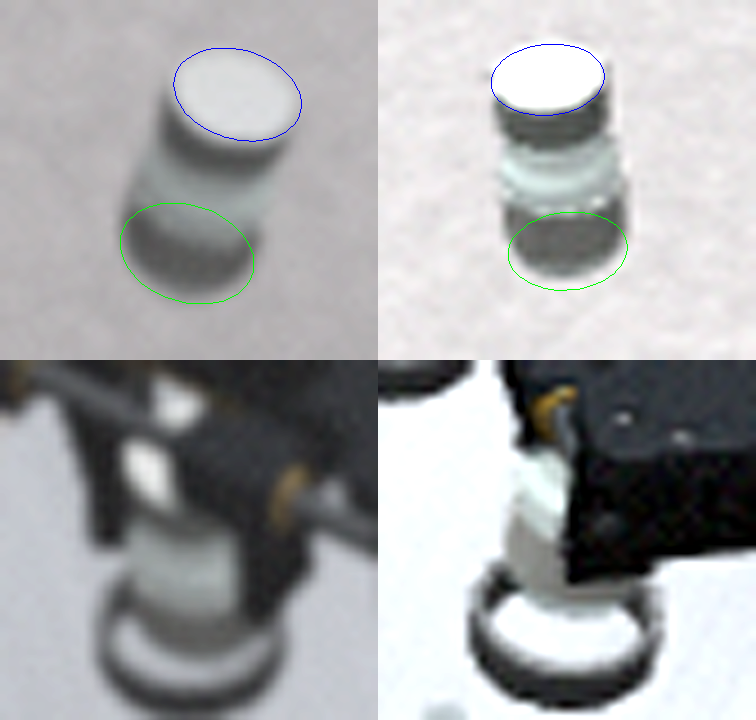

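```bash
python3 - <<'E'
from h import *
c=imaging.capture('wrist');s=r.sense();np.savez('cam_w7.npz',mtx=c['mtx'],view=c['view'],pixels=c['pixels'])
x0,y0,x1,y1,k=270,220,390,310,6
im=cv2.resize(c['pixels'][y0:y1,x0:x1],None,fx=k,fy=k,interpolation=cv2.INTER_CUBIC)[:,:,::-1].copy()
for u in range(280,390,20): cv2.putText(im,str(u),(int((u-x0)*k),10),0,.35,(0,0,255),1);cv2.line(im,(int((u-x0+.5)*k),12),(int((u-x0+.5)*k),20),(0,0,255),1)
for v in range(230,310,10): cv2.putText(im,str(v),(0,int((v-y0+.5)*k)),0,.35,(0,0,255),1)
cv2.imwrite('pics/w7z.png',im); print(s['tcp_pos'],s['time_s'])
CT=np.load('CT.npy')
T=np.eye(4);T[:3,:3]=s['ee_rot'];T[:3,3]=s['tcp_pos']
print(CT@np.linalg.inv(c['view']@T))
E
```

```text
[ 0.62011421 -0.07571242  0.11502313] 7.4
[[ 9.99997588e-01  2.10544980e-03  6.24983999e-04 -1.52645510e-03]
 [-2.10587668e-03  9.99997549e-01  6.83161057e-04  1.20219475e-03]
 [-6.23544106e-04 -6.84475549e-04  9.99999571e-01  2.01307279e-04]
 [ 0.00000000e+00  0.00000000e+00  0.00000000e+00  1.00000000e+00]]
```

View pics/w7z.png

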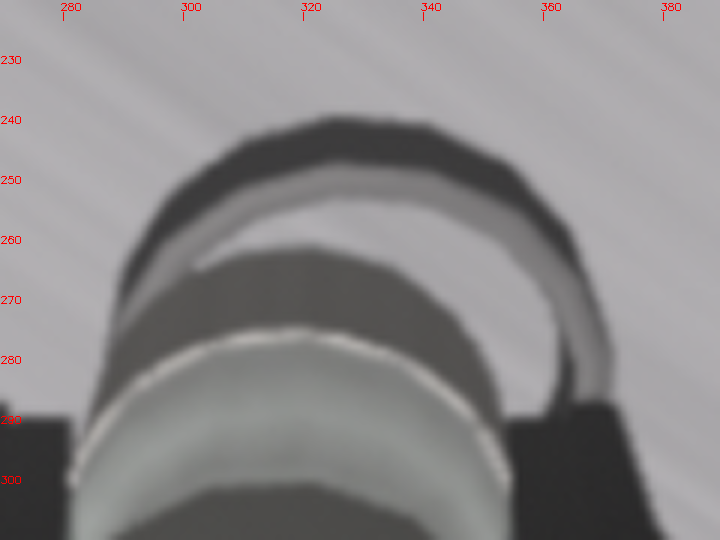

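```bash
cat > fit7.py <<'E'
from h import *
from scipy.optimize import least_squares
W=np.load('cam_w7.npz');c=W;s=r.sense()
f=lambda L:np.array([[270+(u+.5)/6-.5,220+(v+.5)/6-.5] for u,v in L])
O=f([(340,162),(425,168),(490,192),(240,195),(165,245),(125,300),(540,235),(575,285),(610,360)])
I=f([(340,197),(400,200),(290,210),(225,250),(500,240),(540,285),(562,330),(578,385)])
def cpx(ctr,rad,n=(0,0,1.)):
    n=np.array(n)/np.linalg.norm(n);e1=np.cross(n,[1,0,0]);e1/=np.linalg.norm(e1);e2=np.cross(n,e1)
    return np.array([projw(c,ctr+rad*(np.cos(t)*e1+np.sin(t)*e2)) for t in np.linspace(0,2*np.pi,361)])
from matplotlib.path import Path if False else None
E
cat > fit7.py <<'E'
from h import *
from scipy.optimize import least_squares
def sd(P,pts): # signed distance pts to closed poly
    P=P.astype(np.float32).reshape(-1,1,2)
    return np.array([cv2.pointPolygonTest(P,(float(a),float(b)),True) for a,b in pts])
def cpx(c,ctr,rad,n=(0,0,1.)):
    n=np.array(n)/np.linalg.norm(n);e1=np.cross(n,[1,0,0]);e1/=np.linalg.norm(e1);e2=np.cross(n,e1)
    return np.array([projw(c,ctr+rad*(np.cos(t)*e1+np.sin(t)*e2)) for t in np.linspace(0,2*np.pi,181)])
if __name__=='__main__':
    c=dict(np.load('cam_w7.npz'));f=lambda L:np.array([[270+(u+.5)/6-.5,220+(v+.5)/6-.5] for u,v in L])
    O=f([(340,162),(425,168),(490,192),(240,195),(165,245),(125,300),(540,235),(575,285),(610,360)])
    I=f([(340,197),(400,200),(290,210),(225,250),(500,240),(540,285),(562,330),(578,385)])
    for z in (None,.0715):
        res=lambda p:np.r_[sd(cpx(c,np.array([p[0],p[1],p[2] if z is None else z]),.0245),O),sd(cpx(c,np.array([p[0],p[1],p[2] if z is None else z]),.0205),I)]
        q=least_squares(res,[.616,-.079,.07],diff_step=1e-4);print(q.x,q.cost,np.round(res(q.x),1))
    # jar in w7 frame: cap & bottom in tool frame through CT
    s=r.sense();CT=np.load('CT.npy');b=R0.T@(np.array([.4338,.2751,0.])-T0);t=b+R0.T@np.array([0,0,.065])
    Vi=np.linalg.inv(c['view'])
    for X in (b,t): print('jar via camera',(Vi@CT@np.r_[X,1])[:3])
    print('via pose',jarpose(s))
    # jar silhouettes: mid ring edge etc
E
python3 fit7.py
```

```text
[ 0.61237357 -0.07818131  0.06693528] 4.248986731382781 [ 0.1  0.1  0.1  0.9 -0.1 -0.6  1.   1.6  0.1 -0.8 -0.6 -0.3  0.5 -0.9
 -0.4 -0.2 -1.1]
[ 0.61393623 -0.07837556  0.07      ] 5.138207095419555 [ 0.  -0.  -0.   1.   0.4  0.2  1.   1.8  0.6 -1.  -0.9 -0.5  0.6 -1.1
 -0.4  0.  -0.7]
jar via camera [ 0.61771491 -0.07437346  0.07814363]
jar via camera [ 0.62091966 -0.07363479  0.14304928]
via pose (array([ 0.61860036, -0.07603993,  0.07786043]), array([0.0487287 , 0.01154367, 0.99857461]))
```

Call:
apply_moves(xyz=[[0.001,0.003,0.001],[0.002,0.002,0.001],[0,0,0],[0,0,0]], twist=[0,0,0,0], claw=[0.2,0.2,0.2,0.2])

```text
time_s: 7.8
tcp_pos: [0.6171, -0.0805, 0.1138]
ee_rot: [[-0.018, -0.283, -0.959], [0.019, -0.959, 0.283], [-1.0, -0.013, 0.023]]
wrist_force: [0.6, -0.6, -1.5]
gripper_width: 0.401
```

```bash
cat > look.py <<'E'
from h import *
import sys
n=sys.argv[1]
c=imaging.capture('wrist');s=r.sense();np.savez('cam_%s.npz'%n,mtx=c['mtx'],view=c['view'],pixels=c['pixels'])
x0,y0,x1,y1,k=270,220,390,320,6
im=cv2.resize(c['pixels'][y0:y1,x0:x1],None,fx=k,fy=k,interpolation=cv2.INTER_CUBIC)[:,:,::-1].copy()
cv2.imwrite('pics/%sz.png'%n,im); print(s['tcp_pos'],s['time_s'],np.round(s['wrist_force'],1),np.round(s['ee_rot'],3))
E
python3 look.py w8
```

```text
[ 0.61704553 -0.08051098  0.11381831] 7.85 [-0.5  0.7 -1.6] [[-0.018 -0.283 -0.959]
 [ 0.019 -0.959  0.283]
 [-1.    -0.013  0.023]]
```

View pics/w8z.png

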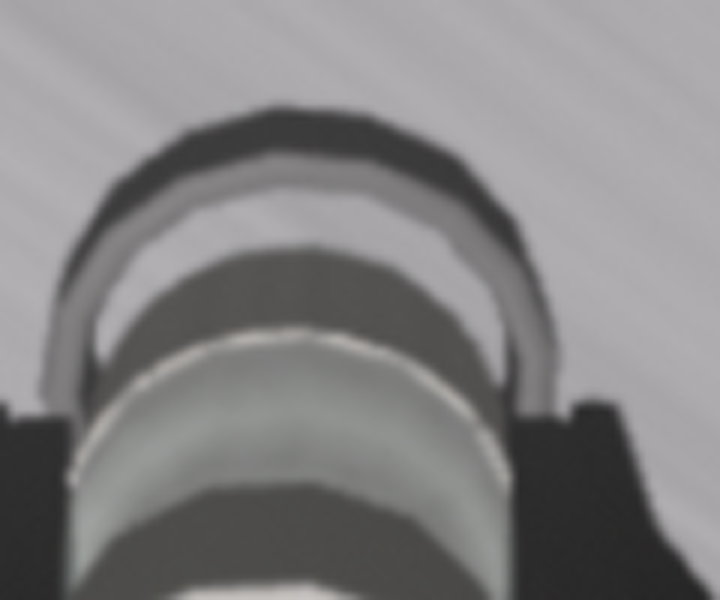

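```bash
cat > fit8.py <<'E'
from fit7 import *
c=dict(np.load('cam_w8.npz'));f=lambda L:np.array([[270+(u+.5)/6-.5,220+(v+.5)/6-.5] for u,v in L])
O=f([(300,153),(370,163),(450,195),(515,255),(545,310),(557,370),(190,180),(110,235),(62,305),(43,380)])
I=f([(300,187),(370,195),(430,220),(480,268),(505,320),(240,193),(180,213),(130,255),(95,315)])
for z in (None,.0715):
    g=lambda p:np.array([p[0],p[1],p[2] if z is None else z])
    res=lambda p:np.r_[sd(cpx(c,g(p),.0245),O),sd(cpx(c,g(p),.0205),I)]
    q=least_squares(res,[.616,-.079,.07],diff_step=1e-4);print(q.x,q.cost,np.round(res(q.x),1))
s=r.sense();CT=np.load('CT.npy');b=R0.T@(np.array([.4338,.2751,0.])-T0);t=b+R0.T@np.array([0,0,.065])
Vi=np.linalg.inv(c['view'])
for X in (b,t): print('jar via camera',(Vi@CT@np.r_[X,1])[:3])
print('via pose',jarpose(s))
a=R0.T@np.array([0,0,1.]);aw=(Vi[:3,:3]@CT[:3,:3]@a);print(aw)
k=2.2;x0,y0,x1,y1=220,150,430,410
im=cv2.resize(c['pixels'][y0:y1,x0:x1],None,fx=k,fy=k,interpolation=cv2.INTER_CUBIC)[:,:,::-1].copy()
circ(c,(Vi@CT@np.r_[b,1])[:3],.018,(0,255,0),im,n=aw,k=k,off=(x0,y0));circ(c,(Vi@CT@np.r_[t,1])[:3],.0165,(255,0,0),im,n=aw,k=k,off=(x0,y0))
circ(c,g(q.x),.0245,(0,255,255),im,k=k,off=(x0,y0));circ(c,g(q.x),.0205,(0,0,255),im,k=k,off=(x0,y0))
cv2.imwrite('pics/o8.png',im)
E
python3 fit8.py
```

```text
[ 0.61340639 -0.07807054  0.06888274] 6.371028772353282 [ 0.9  1.1  0.5  0.3  0.  -0.   1.5  1.2  0.5 -0.4 -0.3 -0.6 -1.1 -0.8
 -0.2 -0.5 -1.3 -1.1 -0.8]
[ 0.61421765 -0.07832351  0.07      ] 6.934274872914261 [ 0.8  1.   0.6  0.4  0.4  0.5  1.5  1.3  0.9  0.1 -0.4 -0.8 -1.2 -0.7
  0.1 -0.7 -1.4 -1.1 -0.5]
jar via camera [ 0.61496945 -0.07919188  0.07726972]
jar via camera [ 0.61789006 -0.07847578  0.14218903]
via pose (array([ 0.61566956, -0.08082754,  0.07665015]), array([0.04502458, 0.0112469 , 0.99875187]))
[0.04493253 0.01101699 0.99875858]
```

View pics/o8.png

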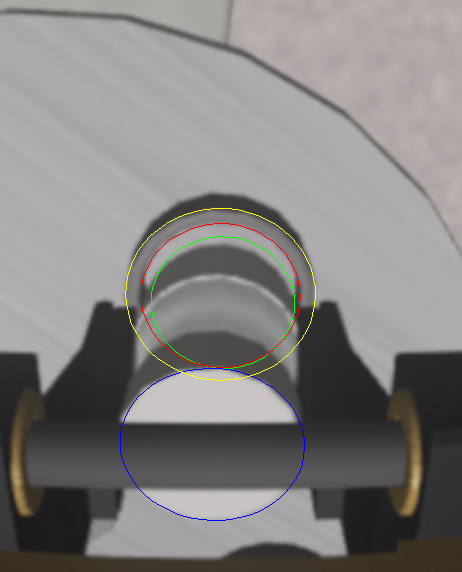

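Call:
apply_moves(xyz=[[0.003,0,0.001],[0.004,0,0],[0.004,0,0],[0.002,0,0],[0,0,0]], twist=[0,0,0,0,0], claw=[0.2,0.2,0.2,0.2,0.2])

```text
time_s: 8.35
tcp_pos: [0.6156, -0.0798, 0.0994]
ee_rot: [[-0.019, -0.283, -0.959], [0.019, -0.959, 0.283], [-1.0, -0.013, 0.024]]
wrist_force: [-0.5, 0.3, -1.0]
gripper_width: 0.402
```

```bash
python3 look.py w9
```

```text
[ 0.61562365 -0.07980275  0.09947101] 8.4 [ 0.2  0.4 -1.1] [[-0.019 -0.283 -0.959]
 [ 0.019 -0.959  0.283]
 [-1.    -0.013  0.024]]
```

View pics/w9z.png

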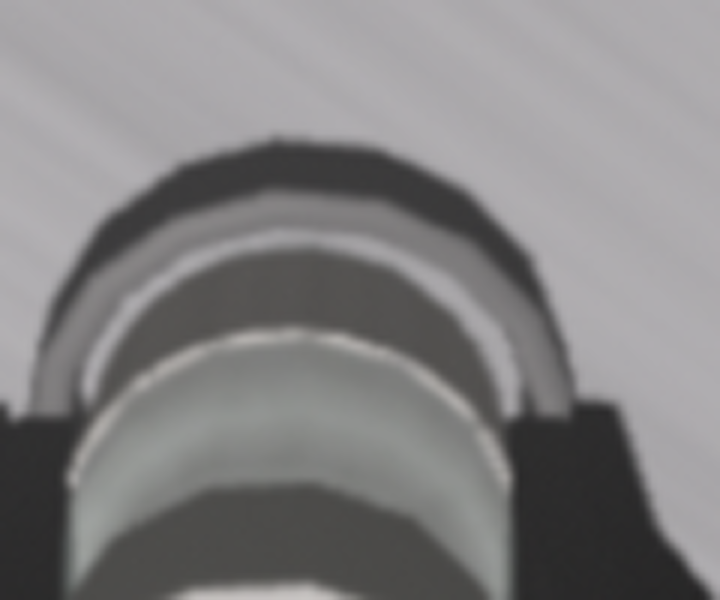

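Call:
apply_moves(xyz=[[0.0015,0,0],[0.0015,0,0],[0.001,0,0],[0,0,0]], twist=[0,0,0,0], claw=[0.2,0.2,0.2,0.2])

```text
time_s: 8.8
tcp_pos: [0.616, -0.0797, 0.0957]
ee_rot: [[-0.018, -0.283, -0.959], [0.019, -0.959, 0.282], [-1.0, -0.014, 0.022]]
wrist_force: [-0.8, -0.0, -0.2]
gripper_width: 0.401
```

Call:
apply_moves(xyz=[[0.001,0,0],[0.0005,0,0]], twist=[0,0], claw=[0.2,0.2])

```text
time_s: 9.0
tcp_pos: [0.616, -0.0797, 0.0955]
ee_rot: [[-0.017, -0.282, -0.959], [0.019, -0.959, 0.282], [-1.0, -0.013, 0.022]]
wrist_force: [-0.8, 0.8, 2.7]
gripper_width: 0.4
```

```bash
python3 look.py w10
```

```text
[ 0.61604703 -0.07972892  0.09551095] 9.05 [-1.9 -0.1  3.5] [[-0.017 -0.282 -0.959]
 [ 0.019 -0.959  0.282]
 [-1.    -0.013  0.022]]
```

View pics/w10z.png

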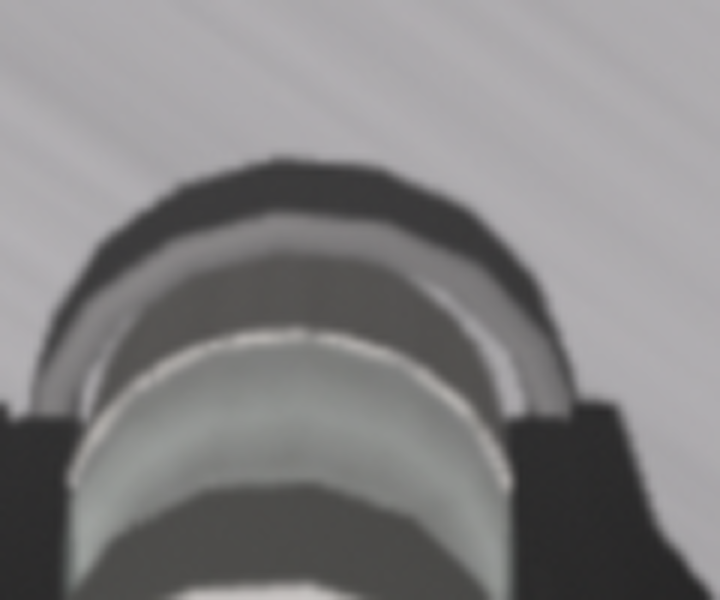

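Call:
apply_moves(xyz=[[0,0,0],[0,0,0],[0,0,0],[0,0,0],[0,0,0]], twist=[0,0,0,0,0], claw=[0.5,0.6,0.75,0.75,0.75])

```text
time_s: 9.55
tcp_pos: [0.6167, -0.0797, 0.0948]
ee_rot: [[-0.016, -0.283, -0.959], [0.019, -0.959, 0.282], [-1.0, -0.014, 0.021]]
wrist_force: [0.5, 0.1, -0.0]
gripper_width: 0.727
```

```bash
python3 look.py w11
```

```text
[ 0.61662815 -0.07973884  0.09480246] 9.6 [ 0.7 -0.5 -0.4] [[-0.016 -0.283 -0.959]
 [ 0.019 -0.959  0.282]
 [-1.    -0.014  0.021]]
```

View pics/w11z.png

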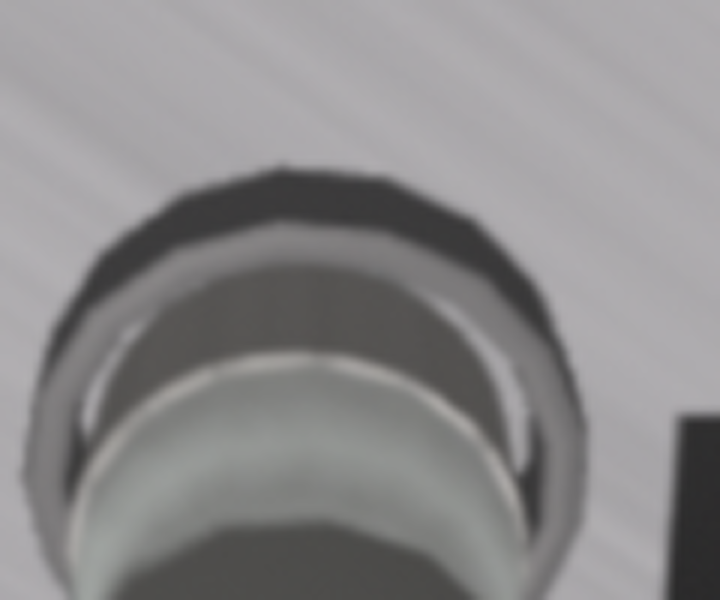

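Call:
apply_moves(xyz=[[-0.01,0,0],[-0.02,0,0],[-0.03,0,0],[-0.03,0,0],[-0.01,0,0],[0,0,0]], twist=[0,0,0,0,0,0], claw=[0.75,0.75,0.75,0.75,0.75,0.75])

```text
time_s: 10.2
tcp_pos: [0.6182, -0.082, 0.2002]
ee_rot: [[-0.016, -0.283, -0.959], [0.019, -0.959, 0.282], [-1.0, -0.013, 0.021]]
wrist_force: [-0.2, -0.1, -0.6]
gripper_width: 0.751
```

```bash
python3 - <<'E'
from h import *
for n in ['scene','side']:
    c=imaging.capture(n); np.savez('cam_%s11.npz'%n,mtx=c['mtx'],view=c['view'],pixels=c['pixels'])
    img=cv2.resize(c['pixels'][220:350,200:500] if n=='scene' else c['pixels'][120:260,190:490],None,fx=2.6,fy=2.6,interpolation=cv2.INTER_CUBIC)
    cv2.imwrite('pics/z11_'+n+'.png',img[:,:,::-1])
s=r.sense();print(s['tcp_pos'],s['time_s'],s['wrist_force'],s['gripper_width'],np.round(s['ee_rot'],3),s['joints'])
E
```

```text
[ 0.61728008 -0.08197233  0.19816308] 10.3 [0.48982108 0.14977342 0.44896302] 0.7510903280780601 [[-0.02  -0.283 -0.959]
 [ 0.019 -0.959  0.282]
 [-1.    -0.012  0.024]] [  6.72488947  24.0265795   -1.64844476  -1.30759205 -65.33884508
  67.41527583]
```

View pics/z11_scene.png

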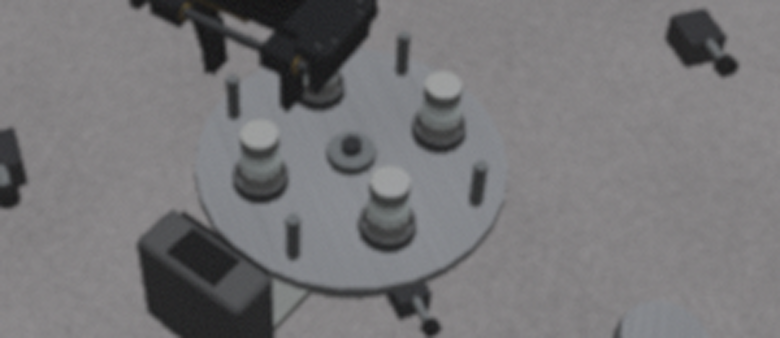

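View pics/z11_side.png

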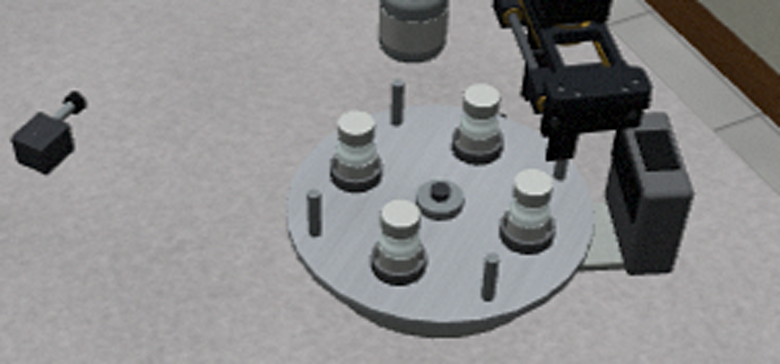

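```bash
python3 - <<'E'
from h import *
S=np.load('cam_scene0.npz');D=np.load('cam_side0.npz')
o=[ray(S,(279,320)),ray(D,(442,179.6))]
print(tri(o)); 
for q in o: X=atz(*q,.111);print(X,np.degrees(np.arctan2(X[1]+.0113,X[0]-.5651)))
s=r.sense();R=s['ee_rot']
for T in [(.448,.04,.16),(.4475,.0325,.092)]: print(R.T@(np.array(T)-s['tcp_pos']))
E
```

```text
(array([ 0.74093376, -0.08214223,  0.10594655]), [np.float64(0.0009959577240589775), np.float64(0.0009959577240586956)])
[ 0.74353413 -0.07987192  0.111     ] -21.021680596524405
[ 0.73742663 -0.08724571  0.111     ] -23.78346777935033
[ 0.04377838 -0.06866199  0.19585301]
[ 0.11162416 -0.06050057  0.19256043]
```

Call:
apply_moves(xyz=[[0,-0.005,0.015],[-0.003,-0.008,0.025],[-0.003,-0.01,0.027],[-0.003,-0.01,0.027],[-0.003,-0.01,0.027],[-0.003,-0.01,0.027],[-0.003,-0.008,0.025],[0,-0.005,0.015],[0,0,0]], twist=[0,0,0,0,0,0,0,0,0], claw=[0.75,0.5,0.2,0,0,0,0,0,0])

```text
time_s: 11.2
tcp_pos: [0.4417, 0.0363, 0.207]
ee_rot: [[-0.052, -0.287, -0.957], [0.014, -0.958, 0.287], [-0.999, 0.002, 0.054]]
wrist_force: [0.4, -0.7, -0.4]
gripper_width: 0.106
```

Call:
apply_moves(xyz=[[0,0,0],[0,0,0],[0,0,0],[0,0,0]], twist=[-8,-8,-8,0], claw=[0,0,0,0])

```text
time_s: 11.6
tcp_pos: [0.4405, 0.0352, 0.2027]
ee_rot: [[-0.06, 0.142, -0.988], [0.01, -0.99, -0.143], [-0.998, -0.019, 0.058]]
wrist_force: [-0.4, 0.3, 0.1]
gripper_width: 0.004
```

```bash
python3 - <<'E'
from h import *
c=imaging.capture('wrist');save(c,'w12.png')
s=r.sense();R=s['ee_rot'];print(s['tcp_pos'],s['time_s'],s['wrist_force'],s['gripper_width'],np.round(R,3),s['joints'])
for T in [(.449,.038,.15),(.449,.038,.092)]: print(R.T@(np.array(T)-s['tcp_pos']))
for X in [(.4483,.0056,.1075),(.514,.057,.1225)]: print(projw(c,X))
E
```

```text
[0.44042201 0.03517382 0.20258741] 11.65 [0.14553536 0.04385982 0.07516604] 0.003248746293103562 [[-0.061  0.14  -0.988]
 [ 0.01  -0.99  -0.141]
 [-0.998 -0.019  0.059]] [ 24.35770366   7.57800439 -23.97588535  -2.24899436 -61.39164253
  74.83667569]
[ 0.05199617 -0.00061298 -0.01195941]
[ 0.10988612  0.00047467 -0.01536099]
[367.23256308 240.21262715]
[305.08098673 135.45198656]
```

View pics/w12.png

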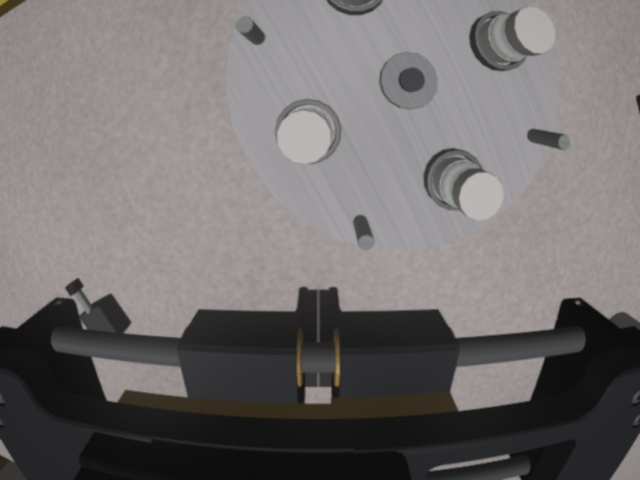

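Call:
apply_moves(xyz=[[0.01,0,-0.006],[0.025,0,-0.006],[0.03,0,-0.003],[0.025,0,0],[0.01,0,0],[0,0,0]], twist=[0,0,0,0,0,0], claw=[0,0,0,0,0,0])

```text
time_s: 12.25
tcp_pos: [0.4514, 0.0374, 0.0937]
ee_rot: [[-0.063, 0.124, -0.99], [0.009, -0.992, -0.125], [-0.998, -0.017, 0.061]]
wrist_force: [0.1, -0.7, 0.2]
gripper_width: 0.003
```

```bash
python3 - <<'E'
from h import *
c=imaging.capture('wrist');save(c,'w13.png')
s=r.sense();R=s['ee_rot'];print(s['tcp_pos'],s['time_s'],s['wrist_force'],s['gripper_width'],np.round(R,3))
print(R.T@(np.array((.449,.030,.092))-s['tcp_pos']))
E
```

```text
[0.45165922 0.03748483 0.0942113 ] 12.3 [ 0.67421694  0.22779141 -0.09041598] 0.009484262340975477 [[-0.062  0.124 -0.99 ]
 [ 0.009 -0.992 -0.125]
 [-0.998 -0.017  0.06 ]]
[0.00230149 0.00713242 0.00343741]
```

View pics/w13.png

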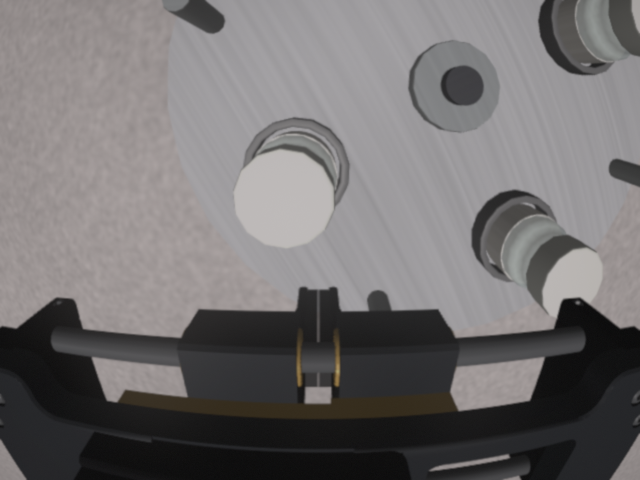

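Call:
apply_moves(xyz=[[0.001,0.004,0.001],[0,0.004,0],[0,0.003,0],[0,0.003,0],[0,0.003,0]], twist=[0,0,0,0,0], claw=[0,0,0,0,0])

```text
time_s: 12.8
tcp_pos: [0.4545, 0.0203, 0.0947]
ee_rot: [[-0.057, 0.122, -0.991], [0.013, -0.992, -0.123], [-0.998, -0.019, 0.055]]
wrist_force: [-2.7, 5.9, -1.1]
gripper_width: 0.002
```

Call:
apply_moves(xyz=[[0,0.0028,0.001],[0,0.0028,0.001],[0,0.0028,0.001],[0,0.0028,0.0008],[0,0.0028,0.0008]], twist=[0,0,0,0,0], claw=[0,0,0,0,0])

```text
time_s: 13.3
tcp_pos: [0.453, 0.0104, 0.0949]
ee_rot: [[-0.05, 0.117, -0.992], [0.025, -0.993, -0.118], [-0.998, -0.03, 0.047]]
wrist_force: [-1.1, 6.4, -1.3]
gripper_width: 0.007
```

```bash
cat > ang.py <<'E'
from h import *
import sys
n=sys.argv[1]
from scipy.optimize import least_squares
hub=np.load('hub0.npy')
ims={}
for cam in ['scene','side']:
    c=imaging.capture(cam); ims[cam]=c; np.savez('cam_%s_%s.npz'%(cam,n),mtx=c['mtx'],view=c['view'],pixels=c['pixels'])
# cap blobs: bright neutral
best=[]
obs=[]
for cam,c in ims.items():
    g=c['pixels'].min(2).astype(float)
    u=proj(c,hub[:3]);m=np.zeros(g.shape,np.uint8);m[int(u[1])-60:int(u[1])+45,int(u[0])-65:int(u[0])+65]=1
    th=175 if cam=='scene' else 210
    b=((g>th)*m).astype(np.uint8);nn,l,st,ce=cv2.connectedComponentsWithStats(b)
    for i in range(1,nn):
        if st[i,4]>=25: obs.append((cam,ce[i],st[i,4]))
def res(p):
    o=[]
    for cam,uv,a in obs:
        P=[proj(ims[cam],[hub[0]+.085*np.cos(p[0]+k*np.pi/2),hub[1]+.085*np.sin(p[0]+k*np.pi/2),hub[2]+.0645]) for k in range(4)]
        o.append(min([q-uv for q in P],key=np.linalg.norm))
    return np.concatenate(o)
cands=[least_squares(res,[np.radians(a)],loss='soft_l1') for a in range(-60,0,10)]
q=min(cands,key=lambda q:q.cost)
print('angle',np.degrees(q.x[0]),'cost',q.cost,'n',len(obs),[ (o[0],np.round(o[1],1).tolist(),int(o[2])) for o in obs])
out=[]
a=ims['scene']['pixels'][220:350,230:430];b=ims['side']['pixels'][120:250,280:480]
im=cv2.resize(np.hstack([a,b]),None,fx=2,fy=2,interpolation=cv2.INTER_CUBIC)[:,:,::-1]
cv2.imwrite('pics/a_%s.png'%n,im)
s=r.sense();print(s['tcp_pos'],s['time_s'],np.round(s['wrist_force'],1),np.round(s['ee_rot'],3).tolist())
E
python3 ang.py p1
```

```text
Traceback (most recent call last):
  File "ang.py", line 25, in <module>
    cands=[least_squares(res,[np.radians(a)],loss='soft_l1') for a in range(-60,0,10)]
           ~~~~~~~~~~~~~^^^^^^^^^^^^^^^^^^^^^^^^^^^^^^^^^^^^
  File "ang.py", line 24, in res
    return np.concatenate(o)
           ~~~~~~~~~~~~~~^^^
ValueError: need at least one array to concatenate
```

```bash
sed -i "s/th=175 if cam=='scene' else 210/th=132 if cam=='scene' else 165/" ang.py
python3 - <<'E'
from h import *
c=np.load('cam_scene0.npz')
g=c['pixels'].min(2);print(g[225:345,230:430].max(),np.percentile(g[225:345,230:430],[50,95,98,99]))
c=np.load('cam_side0.npz');g=c['pixels'].min(2);print(g[140:250,280:430].max(),np.percentile(g[140:250,280:430],[50,95,98,99]))
E
python3 ang.py p1
```

```text
148 [120. 125. 127. 142.]
197 [154. 161. 166. 186.]
angle -48.806550399297414 cost 595.2143689734876 n 18 [('scene', [318.9, 236.6], 113), ('scene', [368.6, 249.2], 110), ('scene', [300.8, 273.2], 131), ('scene', [353.6, 287.4], 152), ('side', [388.9, 139.8], 57), ('side', [371.3, 155.0], 100), ('side', [365.5, 184.9], 788), ('side', [395.8, 186.7], 116), ('side', [347.1, 202.6], 124), ('side', [305.7, 211.5], 37), ('side', [297.6, 213.4], 26), ('side', [400.5, 228.7], 48), ('side', [299.8, 222.1], 54), ('side', [387.2, 227.1], 29), ('side', [413.4, 233.6], 213), ('side', [305.2, 230.7], 52), ('side', [369.3, 238.8], 85), ('side', [297.4, 239.0], 33)]
[0.45285237 0.00949759 0.09498624] 13.5 [ 0.   1.7 -0.7] [[-0.051, 0.117, -0.992], [0.023, -0.993, -0.119], [-0.998, -0.028, 0.048]]
```

View pics/a_p1.png

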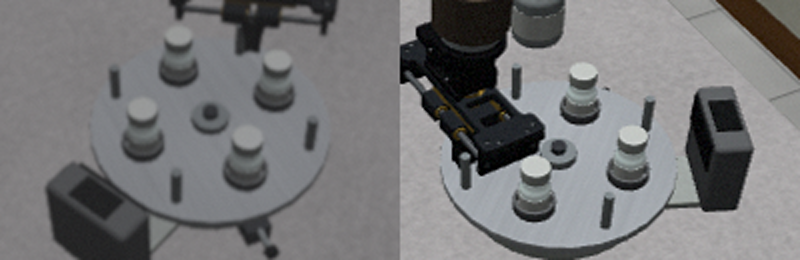

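Call:
apply_moves(xyz=[[0,0.003,0.001],[0,0.003,0.001],[0,0.003,0.001],[0,0.003,0.001],[0,0.003,0.0008],[0,0.003,0.0008]], twist=[0,0,0,0,0,0], claw=[0,0,0,0,0,0])

```text
time_s: 14.1
tcp_pos: [0.4526, -0.0057, 0.0951]
ee_rot: [[-0.041, 0.116, -0.992], [0.031, -0.993, -0.118], [-0.999, -0.035, 0.037]]
wrist_force: [0.3, 7.0, -2.5]
gripper_width: 0.005
```

```bash
sed -i "s/else 165/else 178/" ang.py; python3 ang.py p2
```

```text
angle -39.46275728293405 cost 1.8457605037575568 n 7 [('scene', [315.1, 238.2], 118), ('scene', [365.7, 246.1], 109), ('scene', [303.1, 276.5], 138), ('scene', [358.0, 285.4], 150), ('side', [366.8, 154.2], 91), ('side', [397.1, 183.7], 107), ('side', [353.3, 204.4], 97)]
[ 0.45239747 -0.00650078  0.09523186] 14.2 [ 0.3  0.4 -0.6] [[-0.042, 0.117, -0.992], [0.029, -0.993, -0.118], [-0.999, -0.034, 0.038]]
```

Call:
apply_moves(xyz=[[0,0.003,0.0008],[0,0.003,0.0006],[0,0.003,0.0004],[0,0.003,0.0002]], twist=[0,0,0,0], claw=[0,0,0,0])

```text
time_s: 14.6
tcp_pos: [0.4535, -0.0172, 0.0953]
ee_rot: [[-0.037, 0.117, -0.992], [0.033, -0.992, -0.118], [-0.999, -0.037, 0.033]]
wrist_force: [-0.7, 6.0, -0.5]
gripper_width: 0.007
```

```bash
python3 ang.py p3
```

```text
angle -33.608298388419776 cost 2.597515351238754 n 7 [('scene', [312.2, 239.5], 113), ('scene', [363.5, 243.9], 111), ('scene', [305.4, 278.8], 141), ('scene', [360.9, 283.5], 152), ('side', [363.2, 153.7], 89), ('side', [397.5, 181.1], 105), ('side', [357.9, 205.1], 81)]
[ 0.45347762 -0.01793847  0.09538512] 14.7 [-0.4  0.7 -0.5] [[-0.038, 0.117, -0.992], [0.031, -0.992, -0.118], [-0.999, -0.036, 0.034]]
```

View pics/a_p3.png

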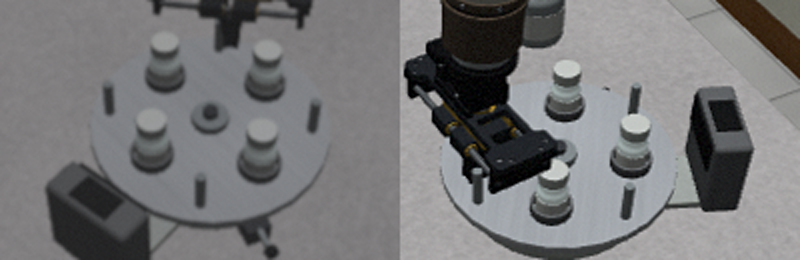

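Call:
apply_moves(xyz=[[0,0.003,0.0005],[0,0.003,0.0003],[0,0.003,0.0002],[0,0.003,0]], twist=[-1,-1,-1,-1], claw=[0,0,0,0])

```text
time_s: 15.1
tcp_pos: [0.4549, -0.0287, 0.0954]
ee_rot: [[-0.035, 0.191, -0.981], [0.035, -0.981, -0.192], [-0.999, -0.041, 0.028]]
wrist_force: [-1.5, 6.0, 0.9]
gripper_width: 0.004
```

```bash
python3 ang.py p4
```

```text
angle -27.688766812645454 cost 3.2504100091001114 n 7 [('scene', [309.3, 241.3], 114), ('scene', [360.9, 242.0], 107), ('scene', [308.0, 281.1], 140), ('scene', [363.7, 281.5], 150), ('side', [359.4, 153.5], 88), ('side', [397.5, 178.5], 105), ('side', [362.7, 205.4], 70)]
[ 0.45487591 -0.02936272  0.09538384] 15.2 [-0.2  0.6 -0.5] [[-0.035, 0.19, -0.981], [0.033, -0.981, -0.191], [-0.999, -0.039, 0.028]]
```

Call:
apply_moves(xyz=[[0,0.003,0.0003],[0,0.003,0.0002],[0,0.0025,0.0001],[0,0.0025,0]], twist=[-1.5,-1.5,-1.5,-1.5], claw=[0,0,0,0])

```text
time_s: 15.6
tcp_pos: [0.4566, -0.0391, 0.0953]
ee_rot: [[-0.035, 0.294, -0.955], [0.036, -0.955, -0.295], [-0.999, -0.044, 0.023]]
wrist_force: [-0.5, 5.7, 2.3]
gripper_width: 0.005
```

```bash
python3 ang.py p5
```

```text
angle -22.14543829148691 cost 3.5736796143557616 n 7 [('scene', [358.2, 240.3], 106), ('scene', [306.7, 243.5], 112), ('scene', [366.2, 279.5], 149), ('scene', [310.8, 283.1], 142), ('side', [356.1, 153.5], 88), ('side', [397.0, 176.1], 101), ('side', [367.1, 205.6], 57)]
[ 0.45681406 -0.03965242  0.09532691] 15.7 [0.2 2.  0.7] [[-0.035, 0.294, -0.955], [0.035, -0.955, -0.295], [-0.999, -0.043, 0.023]]
```

View pics/a_p5.png

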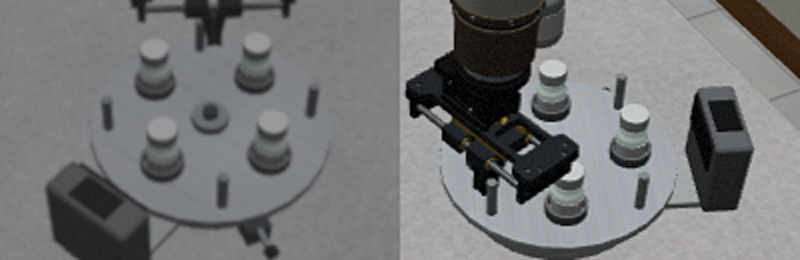

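Call:
apply_moves(xyz=[[0,0.0025,0.0002],[0,0.0025,0.0001],[0,0.0025,0.0001],[0,0.0025,0]], twist=[-1.5,-1.5,-1.5,-1.5], claw=[0,0,0,0])

```text
time_s: 16.1
tcp_pos: [0.4595, -0.0492, 0.0954]
ee_rot: [[-0.035, 0.394, -0.918], [0.034, -0.918, -0.395], [-0.999, -0.045, 0.018]]
wrist_force: [-0.3, 1.2, 0.1]
gripper_width: 0.005
```

```bash
python3 ang.py p6; python3 - <<'E'
from h import *
ims=[]
for n in ['0','_p3','_p5','_p6']:
    c=np.load('cam_scene%s.npz'%n); ims.append(cv2.resize(c['pixels'][325:355,340:380],None,fx=5,fy=5,interpolation=cv2.INTER_CUBIC))
cv2.imwrite('pics/knob6.png',cv2.convertScaleAbs(np.hstack(ims),alpha=1.5)[:,:,::-1])
E
```

```text
angle -17.408030557408882 cost 31.15380135004915 n 8 [('scene', [355.3, 238.7], 108), ('scene', [304.5, 245.4], 114), ('scene', [368.6, 276.9], 148), ('scene', [313.9, 284.9], 140), ('scene', [350.8, 288.0], 31), ('side', [354.0, 154.1], 64), ('side', [396.4, 173.6], 99), ('side', [371.6, 205.6], 47)]
[ 0.45934091 -0.04951964  0.09522552] 16.2 [ 0.7  0.2 -0.4] [[-0.035, 0.393, -0.919], [0.034, -0.918, -0.394], [-0.999, -0.045, 0.019]]
```

View pics/knob6.png

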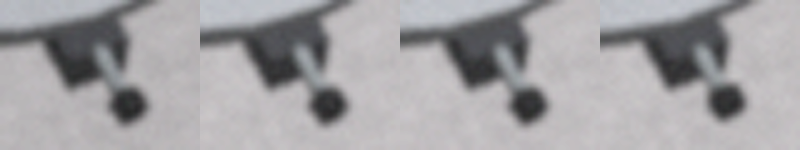

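```bash
cat > knob.py <<'E'
from h import *
import sys
ims=[]
def knob(c):
    g=c['pixels'].max(2).astype(float)[325:360,345:385];w=np.clip(95-g,0,None)
    # black ball: lower right blob
    w[:14]=0
    ys,xs=np.mgrid[325:360,345:385];return (w*xs).sum()/w.sum(),(w*ys).sum()/w.sum()
for n in sys.argv[1:]:
    c=np.load('cam_scene%s.npz'%n); print(n,knob(c))
E
python3 ang.py p7; python3 knob.py 0 11 _p3 _p5 _p6 _p7
```

```text
angle -17.175807765231276 cost 64.76495080589501 n 9 [('scene', [354.7, 238.5], 108), ('scene', [304.0, 245.7], 114), ('scene', [368.8, 276.5], 148), ('scene', [314.2, 285.4], 146), ('scene', [352.8, 286.1], 48), ('scene', [348.0, 296.2], 38), ('side', [353.7, 154.1], 64), ('side', [396.1, 173.2], 104), ('side', [371.8, 205.3], 50)]
[ 0.45913859 -0.04934296  0.09510426] 16.3 [-0.4  0.2 -0.4] [[-0.036, 0.392, -0.919], [0.034, -0.919, -0.393], [-0.999, -0.045, 0.019]]
0 (np.float64(361.6628482972136), np.float64(343.45820433436535))
11 (np.float64(361.65194157463486), np.float64(343.4681154257214))
_p3 (np.float64(361.65679676985195), np.float64(343.4690444145357))
_p5 (np.float64(361.63966101694916), np.float64(343.4671186440678))
_p6 (np.float64(361.4123045547247), np.float64(343.01223657375937))
_p7 (np.float64(361.20148749154833), np.float64(342.59702501690333))
```

View pics/a_p7.png

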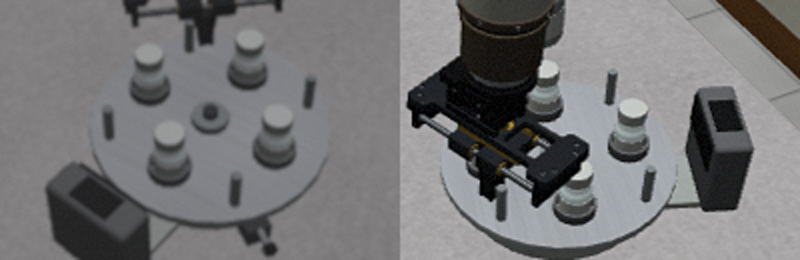

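Call:
apply_moves(xyz=[[0,0,0],[0,0,0],[0,0,0],[0,0,0]], twist=[0,0,0,0], claw=[0,0,0,0])

```text
time_s: 16.7
tcp_pos: [0.4584, -0.0498, 0.0949]
ee_rot: [[-0.037, 0.391, -0.92], [0.033, -0.919, -0.392], [-0.999, -0.045, 0.021]]
wrist_force: [0.1, 0.5, 0.3]
gripper_width: 0.006
```

```bash
sed -i "s/th=132 if/th=134 if/; s/>=25: obs/>=45: obs/" ang.py; python3 ang.py p8; python3 knob.py _p7 _p8;python3 - <<'E'
from h import *
ims=[]
for n in ['0','_p5','_p7','_p8']:
    c=np.load('cam_scene%s.npz'%n); ims.append(cv2.resize(c['pixels'][325:355,340:380],None,fx=5,fy=5,interpolation=cv2.INTER_CUBIC))
cv2.imwrite('pics/knob8.png',cv2.convertScaleAbs(np.hstack(ims),alpha=1.5)[:,:,::-1])
E
```

```text
angle -15.676524430274515 cost 4.534662975592092 n 7 [('scene', [354.6, 238.4], 105), ('scene', [303.8, 245.9], 108), ('scene', [368.7, 276.7], 131), ('scene', [314.6, 285.4], 144), ('side', [353.7, 154.1], 64), ('side', [396.1, 173.2], 102), ('side', [371.8, 205.4], 50)]
[ 0.45845724 -0.04981576  0.09493215] 16.8 [-0.1 -0.5  1. ] [[-0.037, 0.391, -0.92], [0.033, -0.919, -0.392], [-0.999, -0.045, 0.021]]
_p7 (np.float64(361.20148749154833), np.float64(342.59702501690333))
_p8 (np.float64(361.1923464249748), np.float64(342.5099026518966))
```

View pics/knob8.png

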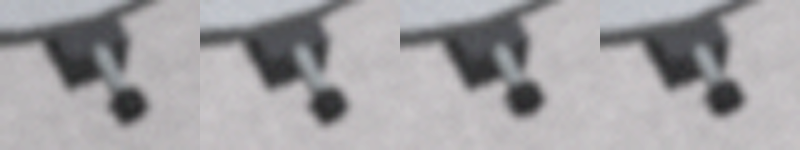

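Call:
apply_moves(xyz=[[0,0.002,0],[0,0.002,0],[0,0.0015,0],[0,0.0015,0]], twist=[0,0,0,0], claw=[0,0,0,0])

```text
time_s: 17.2
tcp_pos: [0.4602, -0.0538, 0.0945]
ee_rot: [[-0.039, 0.389, -0.92], [0.038, -0.92, -0.391], [-0.999, -0.05, 0.021]]
wrist_force: [-3.7, 10.2, 4.6]
gripper_width: 0.007
```

```bash
python3 ang.py p9; python3 knob.py _p7 _p8 _p9
```

```text
angle -14.826408789467125 cost 1.1930177319302042 n 5 [('scene', [354.0, 238.3], 103), ('scene', [303.6, 246.3], 110), ('scene', [369.0, 276.3], 135), ('scene', [315.0, 285.6], 142), ('side', [396.0, 172.9], 98)]
[ 0.46021756 -0.05376745  0.09456308] 17.3 [-2.3  8.3  3.4] [[-0.039, 0.389, -0.92], [0.038, -0.92, -0.391], [-0.999, -0.05, 0.021]]
_p7 (np.float64(361.20148749154833), np.float64(342.59702501690333))
_p8 (np.float64(361.1923464249748), np.float64(342.5099026518966))
_p9 (np.float64(361.0091867982307), np.float64(342.3684926845866))
```

```bash
cat > knob.py <<'E'
from h import *
import sys
def ball(c):
    g=c['pixels'].max(2).astype(float);x0,y0,x1,y1=358,337,374,354
    w=np.clip(90-g[y0:y1,x0:x1],0,None);ys,xs=np.mgrid[y0:y1,x0:x1]
    m=(xs-xs.mean())**2*0+1
    # iterate window centroid
    cx,cy=365.,344.5
    for _ in range(20):
        k=w*(((xs-cx)**2+(ys-cy)**2)<5.5**2);cx,cy=(k*xs).sum()/k.sum(),(k*ys).sum()/k.sum()
    return np.array([cx,cy])
if __name__=='__main__':
    L=sys.argv[1:];b0=None
    for n in L:
        c=np.load('cam_scene%s.npz'%n);b=ball(c);b0=b if b0 is None else b0;print(n,np.round(b,2),'d',np.round(b-b0,2),round(np.linalg.norm(b-b0),2))
    c=np.load('cam_scene0.npz')
    for z in (.015,.025,.035):
        X=atz(*ray(c,b0),z);h=np.load('hub0.npy')[:3];d=X-h;d[2]=0;d/=np.linalg.norm(d)
        print(z,X,np.degrees(np.arctan2(d[1],d[0])),'radial in 4.5mm',proj(c,X-d*.0045)-proj(c,X),'up',proj(c,X+np.array([0,0,.0045]))-proj(c,X))
E
python3 knob.py 0 11 _p3 _p5 _p6 _p7 _p8 _p9
```

```text
0 [365.1  345.53] d [0. 0.] 0.0
11 [365.14 345.58] d [0.04 0.05] 0.06
_p3 [365.12 345.57] d [0.01 0.03] 0.03
_p5 [365.12 345.58] d [0.02 0.05] 0.05
_p6 [364.77 344.84] d [-0.33 -0.7 ] 0.77
_p7 [364.43 344.21] d [-0.68 -1.33] 1.49
_p8 [364.38 344.06] d [-0.73 -1.48] 1.65
_p9 [364.13 343.84] d [-0.97 -1.69] 1.95
0.015 [0.68861111 0.09264655 0.015     ] 40.07996760933225 radial in 4.5mm [-0.9379331  -1.64456604] up [ 0.1404654  -1.15458558]
0.025 [0.6950804  0.09347166 0.025     ] 38.86704153503157 radial in 4.5mm [-0.90858073 -1.67745201] up [ 0.14204406 -1.16756171]
0.035 [0.70154969 0.09429677 0.035     ] 37.732209255099725 radial in 4.5mm [-0.88078778 -1.70944841] up [ 0.14365861 -1.18083283]
```

Call:
apply_moves(xyz=[[0,-0.002,0],[0,-0.004,0],[0,-0.004,0],[0,0,0]], twist=[0,0,0,0], claw=[0,0,0,0])

```text
time_s: 17.7
tcp_pos: [0.4564, -0.0441, 0.0953]
ee_rot: [[-0.038, 0.39, -0.92], [0.038, -0.92, -0.391], [-0.999, -0.05, 0.021]]
wrist_force: [0.4, -0.1, -0.1]
gripper_width: 0.003
```

```bash
python3 ang.py p10; python3 knob.py 0 _p9 _p10 | head -3
```

```text
angle -15.169853593345811 cost 2.7536633709136193 n 7 [('scene', [354.3, 238.3], 102), ('scene', [303.8, 246.1], 111), ('scene', [369.0, 276.2], 137), ('scene', [314.8, 285.5], 138), ('side', [352.5, 153.9], 80), ('side', [396.0, 173.0], 101), ('side', [370.9, 204.8], 80)]
[ 0.45653288 -0.0443393   0.09522663] 17.8 [-0.   0.4  0.3] [[-0.038, 0.389, -0.92], [0.038, -0.92, -0.391], [-0.999, -0.05, 0.021]]
0 [365.1  345.53] d [0. 0.] 0.0
_p9 [364.13 343.84] d [-0.97 -1.69] 1.95
_p10 [364.17 343.83] d [-0.94 -1.7 ] 1.94
```

Still home after backing off. Now lift clear and inspect.

Call:
apply_moves(xyz=[[-0.01,-0.001,0],[-0.02,0,0],[-0.03,0,0],[-0.03,0,0],[-0.03,0,0],[-0.02,0,0],[0,0,0],[0,0,0]], twist=[0,0,0,0,0,0,0,0], claw=[0,0,0,0,0,0,0,0])

```text
time_s: 18.6
tcp_pos: [0.4614, -0.0502, 0.2446]
ee_rot: [[-0.036, 0.388, -0.921], [0.037, -0.92, -0.389], [-0.999, -0.048, 0.019]]
wrist_force: [-0.1, 0.3, -0.8]
gripper_width: 0.003
```

Call:
apply_moves(xyz=[[0,-0.01,0.02],[0,-0.01,0.03],[0,-0.01,0.03],[0,-0.005,0.015],[0,0,0],[0,0,0]], twist=[0,0,0,0,0,0], claw=[0,0,0,0,0,0])

```text
time_s: 19.2
tcp_pos: [0.3536, -0.0558, 0.2422]
ee_rot: [[-0.049, 0.386, -0.921], [0.035, -0.921, -0.388], [-0.998, -0.051, 0.032]]
wrist_force: [0.4, -0.2, 0.2]
gripper_width: 0.003
```

```bash
python3 ang.py p11; python3 knob.py 0 _p9 _p10 _p11| head -4; python3 - <<'E'
from h import *
c=imaging.capture('wrist');save(c,'w20.png')
for n in ['scene','side']:
    a=np.load('cam_%s0.npz'%n);b=np.load('cam_%s_p11.npz'%n)
    d=np.abs(a['pixels'].astype(int)-b['pixels']).max(2)
    # bystanders
    for nm,X in (('tin',(.69,.28,.04)),('cup',(.34,-.40,.04))):
        u=proj(a,X).astype(int);print(n,nm,u,d[max(0,u[1]-30):u[1]+30,max(0,u[0]-30):u[0]+30].max())
E
```

```text
angle -15.386757183332247 cost 1.839462524069757 n 8 [('scene', [354.2, 238.3], 99), ('scene', [303.8, 246.2], 105), ('scene', [368.8, 276.5], 129), ('scene', [314.8, 285.7], 132), ('side', [351.6, 153.9], 94), ('side', [396.1, 173.0], 100), ('side', [323.3, 182.5], 107), ('side', [369.2, 204.2], 117)]
[ 0.35416674 -0.05573288  0.24223379] 19.3 [0.  0.2 0. ] [[-0.049, 0.386, -0.921], [0.035, -0.921, -0.388], [-0.998, -0.051, 0.032]]
0 [365.1  345.53] d [0. 0.] 0.0
_p9 [364.13 343.84] d [-0.97 -1.69] 1.95
_p10 [364.17 343.83] d [-0.94 -1.7 ] 1.94
_p11 [364.14 343.82] d [-0.97 -1.71] 1.96
scene tin [454 362] 9
scene cup [224 195] 9
side tin [347 123] 131
side cup [351 380] 20
```

View pics/a_p11.png

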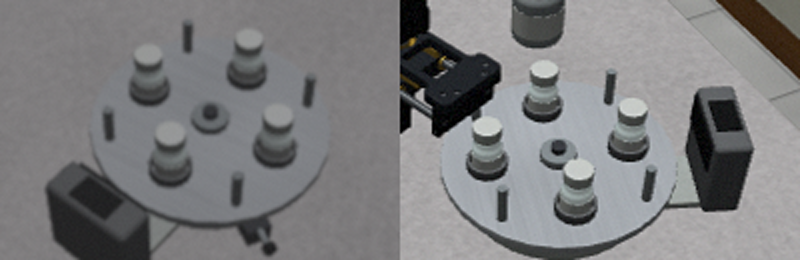

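View pics/w20.png

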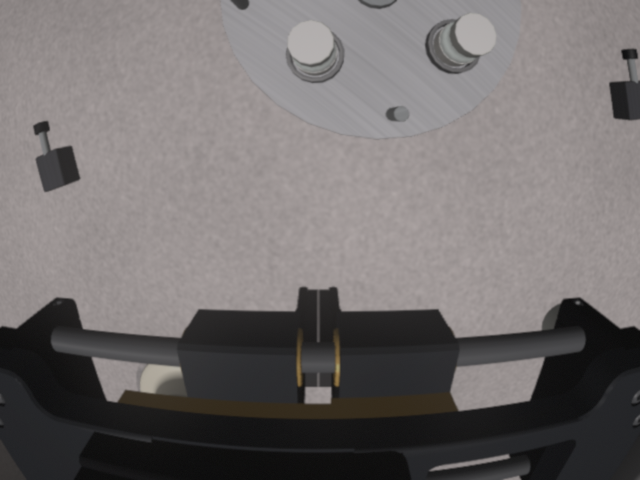

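```bash
python3 - <<'E'
from h import *
s=r.sense();print(s['time_s'],np.abs(s['joint_velocities']).max())
print(job.finish_job())
E
```

```text
19.35 0.3139968365983819
the job is handed in; nothing more can be done
None
```

The new jar stands in the pocket, let go, and the carousel is seated at its next stop facing the reader. I handed the job in at 19.35 s; no verdict is reported.

**What I did:** I lowered the loose jar into the empty pocket until the wrist force rose by about 4 N, then released it while the carousel was still between stops. I then pushed the robot-side peg counter-clockwise in steps of 3 mm or less, at about 6–7 N. After the plate dropped in it had stopped slightly short: the knob showed about 3.9 of 4.5 mm of travel. A gentle nudge, peaking at about 12 N at the end of a move, brought it fully home.

**Last checks:**
- **Stop:** the knob had moved by what 4.5 mm of travel should give, and it stayed there after I backed off and lifted clear.
- **Turn:** the plate turned about 38° in all. The loaded pocket is about 7° past the point before the reader, roughly 10 mm along its circle by my estimate of the reader's position.
- **Jars:** all four stand upright in their pockets.
- **Tin and cup:** unchanged in the scene camera.
- **Robot:** clear of everything.

**Checks that disagreed or were off:**
- While lining up over the pocket, the pose reading and the wrist camera differed by 1–2 mm, and my first reading of the ring's edge was wrong. I aligned from the wrist picture instead.
- The tool had picked up 2–3° of tilt by the end.
- The side camera showed pixel changes near the tin. I put these down to the arm or carousel in that view, since the scene camera showed none, but did not check further.

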